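# Find the stamped return crate and slide it to the dispatch line

## Robot

A 6-joint arm with a two-finger parallel gripper is mounted at the origin on the work surface. World frame = base frame: x ahead of the robot, y to its left, z up, the work surface at z = 0. Lengths are in mm, angles in rad, forces in N, time in s.
With the tool pointing down it reaches from about 300 to 750 mm from the base axis. Payload 8.5 kg.
Tool frame: the origin (TCP) lies at the very end of the fingers, on their centre line; the grasp point (between the pads) lies 19 mm behind it (manip.pinch_z is the distance from the TCP to the grasp point, in mm); x points along the fingers, y is the direction in which the jaws open and shut, and the axes are right-handed (so a half turn about x gives the same grasp; the last joint's range is limited). The gripper opens to 85 mm and grips with 20 to 120 N. Pads are 22 mm wide; open, the fingers measure 114 mm over their backs; the gripper's body (76 mm by 85 mm) begins 54 mm behind the grasp point. The pads swing forward as they close: fully open they stand 13 mm farther back than shut.
Start: joints at [0.886, 0.381, 1.297, -0, 1.464, -0.215], TCP at [248.978, 490.398, 231.322] pointing down, gripper open.
Joint ranges: [-3.11, 3.11], [-0.89, 2.33], [0.22, 2.48], [-1.42, 4.56], [0.17, 2.85], [-2.88, 2.88]. Speed limits (rad/s): [2.39, 2.39, 3.14, 3.14, 3.14, 3.14].

## Interface

Orientations are given as a unit quaternion [x, y, z, w].
In Python, from rig import manip gives the robot as it stands.
- The arm moves only by the tool carry_out, never from a script. Its argument "increments" is a list of rows, each an object of numbers: "claw": the finger opening in mm, from 0 to 85.4; "dx", "dy", "dz": the shift along the tool's x, y, z in mm; "ax", "ay", "az": the turn, a rotation vector about the tool's x, y, z in rad. In form: [{"claw": .., "dx": .., "dy": .., "dz": .., "ax": .., "ay": .., "az": ..}, ...]. A call has 1 to 5 rows; each row is the pose to reach, as a shift and turn from the pose measured when the call began, along the tool's axes at that moment; what a row does not reach only later rows make up. A row lasts 1/8 s, in which the tool goes at most 62.5 mm and 10.7 degrees, less where a joint would pass 70% of its speed; a pose out of reach is approached as far as the arm can. A call with a gripper value outside its range is refused whole. The fingers move at their own pace and stop on an object; the grip force is fixed at half the most. Time passes only in rows, so rows that repeat a pose let the fingers close. It gives the time, the measured TCP pose, the force and the opening at its end, in the units of the state.
- manip.read_state(): the state, without advancing time (a new reading comes with each control period).
- manip.capture(name): name is "scene" or "top"; returns (picture, depth): 480x640x3 uint8, red, green, blue; 480x640 float32, mm along the optical axis (not along the pixel's ray), 0 where there is no reading.
- manip.get_calibration(name): a dict with "intrinsics" (3x3 intrinsics, pixels), "pose" (4x4, takes a point from camera to world coordinates). Camera axes: x right, y up, looking along -z (the intrinsics and any distortion apply to the point x, -y, -z); pixel columns grow to the right and rows downward; lengths in mm; the calibration is good to about 2 mm. A picture is of the moment at which its call begins. get_calibration takes no time and is no camera call.
- manip.finish_job(): hands the job in, once; it reports no verdict.
Trained networks look in the newest picture that a camera, given by its name, has taken for a name from the list of things; names that differ only in an ending like _2 or _b are one class to them, and where a whole thing is asked for, a point or a joint stands for the part that bears it (a point fixed in the world has none). Each returns a list of dicts, best first, with "confidence" (0 to 1); they miss things now and then, are a little off and sometimes report something else, mostly with a low value. They report only what shows in the picture. A call takes as long as a camera call. They do not tell look-alikes from the thing itself.
- manip.search_frame(camera, query): "location" ([row, column] in pixels, amid what is visible of it).
The state is a dict: "time": time; "joint_positions": joint angles; "joint_velocities": joint speeds; "tau": joint torques, N m; "tool_pos": TCP position; "orientation": TCP orientation; "contact_force": force on the tool from outside, world axes, zero at the start; "ft_torque": the same for the moment, N m; "finger_gap": opening from 0.0 (shut) to 1.0 (fully open).
Only numpy, scipy, OpenCV 4.12 (cv2) and the standard library are available. Lean on these libraries where they do the work, as an engineer would, in place of code of your own. Each camera call takes 0.05 s, during which the arm holds its last target.

## Task

Two identical empty parts crates stand along the bench stop. Starting with the left-hand one (left as the arm looks out over the bench), and without picking anything up, tip each crate up on its edge at the stop with a fingertip, well past 45 degrees, so that its underside shows to the far side of the bench, hold it there for a moment and let it back down onto its base; one has the maker's round burnt-in stamp underneath. Then push the stamped crate across the bench, square, until its far lower edge lies on the grey dispatch tape, and leave the other crate standing upright by the stop and everything else on the bench where it is.

Things in the scene. Friction and masses are not known exactly. Their poses are not given: they have to be found in the camera images.
- crate_a: empty open pine crate, 140 mm deep (x), 180 wide (y), 90 high, about 0.45 kg; solid 10 mm end boards near and far, slatted sides, an 8 mm high runner under the near and far lower edges, floor recessed between; topples past about 65 degrees. Stamped under the floor (dark ring with six rays, 86 mm); left or right. Origin: centre of its underside; x points away from the arm within 12 degrees, z up.
- crate_a_far_edge (a point): middle of crate_a's far lower edge (70 mm along its +x from its origin), on the bench when upright; it rises as the crate is tipped towards the arm
- crate_a_near_edge (a point): middle of crate_a's near lower edge (70 mm along its -x from its origin), the edge to tip on
- crate_b: empty open pine crate, 140 mm deep (x), 180 wide (y), 90 high, about 0.45 kg; solid 10 mm end boards near and far, slatted sides, an 8 mm high runner under the near and far lower edges, floor recessed between; topples past about 65 degrees. The same but its underside is plain. Origin and axes as for crate_a.
- crate_b_far_edge (a point): middle of crate_b's far lower edge, as for crate_a
- crate_b_near_edge (a point): middle of crate_b's near lower edge, as for crate_a
- bench_stop: fixed dark oak batten across the bench, 680 mm long (its y), 30 mm deep, 14 mm high; the crates stand up to 35 mm beyond its far face; pushed towards the arm, they come up against it and tip. Origin: on the bench, at the middle of the batten's far (+x) face; x points across the bench away from the arm
- dispatch_line: strip of grey cloth tape stuck flat on the bench, 38 mm wide (its x), 1 m long (its y), no height to speak of; origin at the middle of its centre line, x points away from the arm
- eyepiece: bystander: brass bayonet eyepiece standing between the crates' ways, 58 mm across, 44 mm high, loose; origin under its centre
- spacer_ring: bystander: smoked acrylic ring, 60 mm outside, 32 mm hole, 10 mm high, lying between the crates, loose; origin under its centre
- glass_sphere_center (a point): bystander: centre of the violet glass sphere, 44 mm across, that sits in the spacer ring (top 47 mm above the bench)
- socket_tube: bystander: upright brass socket tube, 50 mm across, 70 mm high, on the right, loose; origin under its centre
- end_wheel: bystander: chrome end wheel lying flat, 92 mm across, 20 mm high, on the right, loose; origin under its centre
- bead_jar: bystander: closed glass jar, 56 mm across, 75 mm high, on the left, loose; origin under its centre
- packed_carton: bystander: taped cardboard carton, 110 x 100 x 80 mm high, already waiting at the line on the far left, loose; origin under its centre
Things that resemble listed ones, but are neither listed nor needed, are in the scene too. Leave any turquoise look-alike of the crate_a alone.

How it is judged (in metres and radians):
On the way, in this order (a step that is already met when the one before it is completed fails the run):
1. the left-hand crate is tipped up towards the arm past 45 degrees, underside to the far side, for 0.3 s (((world y of crate_a above 0.04 m and (angle between crate_a's own z axis and vertical between 0.79 and 1.7 rad and height (world z) of crate_a_far_edge above 0.09 m)) or (world y of crate_b above 0.04 m and (angle between crate_b's own z axis and vertical between 0.79 and 1.7 rad and height (world z) of crate_b_far_edge above 0.09 m)))), for 0.3 s.
2. then the right-hand crate is tipped up the same way for 0.3 s (((world y of crate_a below -0.04 m and (angle between crate_a's own z axis and vertical between 0.79 and 1.7 rad and height (world z) of crate_a_far_edge above 0.09 m)) or (world y of crate_b below -0.04 m and (angle between crate_b's own z axis and vertical between 0.79 and 1.7 rad and height (world z) of crate_b_far_edge above 0.09 m)))), for 0.3 s.
At the end, for the whole second after the job is handed in: Both crates upright (3.5 degrees) and at rest; middle of the stamped crate's far lower edge within 21 mm of the tape's centre line, square to it within 10 degrees; plain crate within 70 mm of where it stood, its near edge within 70 mm of the stop (linear speed of each of crate_a, crate_b below 0.02 m/s and angular speed of each of crate_a, crate_b below 0.1 rad/s and angle between each of crate_a, crate_b's own z axis and vertical below 0.06 rad and x of crate_a_far_edge in the frame of dispatch_line between -0.021 and 0.021 m and angle between the x axis of crate_a and the x axis of dispatch_line, either way round below 0.17 rad and x of crate_b_near_edge in the frame of bench_stop between -0.02 and 0.07 m and distance of crate_b from where it was at the start of the episode below 0.07 m); the robot touches nothing.
It fails at once if a crate is lifted clear of the bench (both its lower edges more than 35 mm up) (height (world z) of each of crate_a_near_edge, crate_a_far_edge above 0.035 m or height (world z) of each of crate_b_near_edge, crate_b_far_edge above 0.035 m).
It fails at once if another thing on the bench is shoved more than 25 mm or knocked over (distance of any of eyepiece, socket_tube, end_wheel, spacer_ring, glass_sphere_center, bead_jar, packed_carton from where it was at the start of the episode above 0.025 m).
It also fails if it takes over 72 s, if anything falls off the work surface, if the arm or the gripper's body presses on something with over 40 N, if the wrist force passes 120 N, or if a joint passes its speed limit or range.

## Working session

There is one attempt and no reset: what is moved stays moved. The work goes in short steps, Python scripts to look and compute and a tool call to move; the robot and the scene stay as the last step left them, time stands still between calls to the robot, and variables do not carry over. Pictures are saved under pics/ and viewed, and the job is handed in when it is done.

Besides the shell and the picture viewer there is one more tool, called after "Request:" in YAML: its name, and indented under it one key for each argument. carry_out: Moves the arm, as the interface text tells. Its arguments: {"type":"object","properties":{"increments":{"type":"array"}},"required":["increments"]}

```bash
ls; mkdir -p pics; python3 - <<'E'
from rig import manip
import cv2
print(manip.read_state())
for n in("scene","top"):
    p,d=manip.capture(n)
    cv2.imwrite(f"pics/{n}0.png",p[:,:,::-1])
    c=manip.get_calibration(n);print(n,c)
    import numpy as np; np.save(f"pics/{n}0d.npy",d)
E
```

```text
pics
{'time': 0.0, 'joint_positions': array([ 8.85736999e-01,  3.81158557e-01,  1.29827864e+00, -1.15889309e-05,
        1.46359676e+00, -2.15287491e-01]), 'joint_velocities': array([ 2.59450202e-04,  8.45891643e-04,  4.05896797e-04,  1.36000869e-04,
       -1.82919760e-03,  3.13378233e-05]), 'tau': array([ 4.87647776e-04, -4.48454118e+01, -2.31286705e+01, -1.99832621e-04,
        4.65754070e-03, -2.33508717e-05]), 'tool_pos': array([248.77735739, 490.17911721, 230.72585766]), 'orientation': array([ 0.16410535,  0.68790825, -0.16502651,  0.68747213]), 'contact_force': array([-0.48597472,  0.07492702,  0.15430136]), 'ft_torque': array([-0.00772291, -0.02048523,  0.07171095]), 'finger_gap': 0.9973049707148187}
scene {'intrinsics': array([[558.78919715,   0.        , 318.09289335],
       [  0.        , 558.78919715, 239.62662711],
       [  0.        ,   0.        ,   1.        ]]), 'pose': array([[ 3.28321178e-01, -7.17656792e-01,  6.14144879e-01,
         1.22976241e+03],
       [ 9.44452410e-01,  2.59509428e-01, -2.01654411e-01,
        -2.64708532e+02],
       [-1.46577285e-02,  6.46238025e-01,  7.62995128e-01,
         1.02167716e+03],
       [ 0.00000000e+00,  0.00000000e+00,  0.00000000e+00,
         1.00000000e+00]])}
top {'intrinsics': array([[502.13309478,   0.        , 318.66008457],
       [  0.        , 502.13309478, 243.90029722],
       [  0.        ,   0.        ,   1.        ]]), 'pose': array([[ 2.28121358e-02,  9.84058491e-01, -1.76376000e-01,
         1.99754603e+02],
       [-9.99579852e-01,  1.92953222e-02, -2.16289390e-02,
        -7.50437115e+00],
       [-1.78809094e-02,  1.76795298e-01,  9.84085208e-01,
         1.41313618e+03],
       [ 0.00000000e+00,  0.00000000e+00,  0.00000000e+00,
         1.00000000e+00]])}
```

View pics/scene0.png

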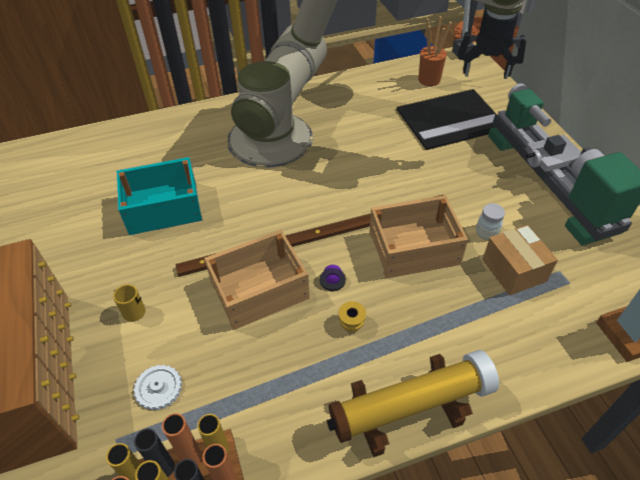

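View pics/top0.png

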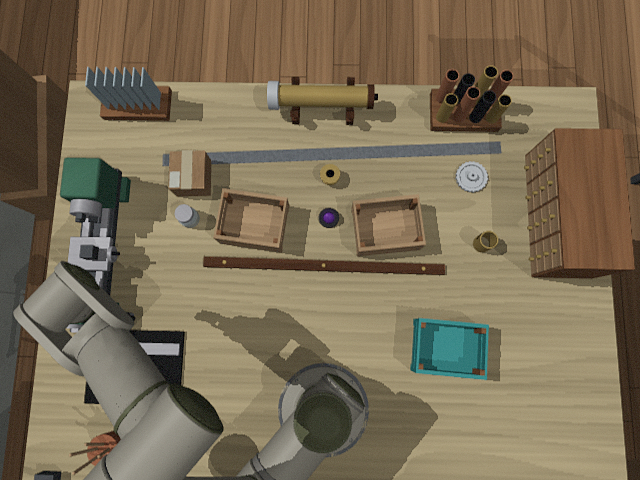

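The scene shows both crates beyond the batten, the left one at about (252,220) in top and the right one at about (389,224). The sphere and eyepiece stand between them, and the tape runs along row ~150. Next I measure positions from the depth image.

```bash
cat > h.py <<'E'
import numpy as np, cv2
from rig import manip
def cloud(n,d):
    c=manip.get_calibration(n);K=c["intrinsics"];T=c["pose"]
    v,u=np.mgrid[0:480,0:640]
    P=np.stack([(u-K[0,2])/K[0,0]*d,-(v-K[1,2])/K[1,1]*d,-d],-1)
    return P@T[:3,:3].T+T[:3,3]
def px2w(n,r,c,z):
    C=manip.get_calibration(n);K=C["intrinsics"];T=C["pose"]
    ray=T[:3,:3]@np.array([(c-K[0,2])/K[0,0],-(r-K[1,2])/K[1,1],-1])
    s=(z-T[2,3])/ray[2];return T[:3,3]+s*ray
def w2px(n,p):
    C=manip.get_calibration(n);K=C["intrinsics"];T=C["pose"]
    q=T[:3,:3].T@(np.asarray(p,float)-T[:3,3]);return (K[1,2]-K[1,1]*q[1]/-q[2],K[0,2]+K[0,0]*q[0]/-q[2])
def rect(W,x0,x1,y0,y1,z0,z1):
    m=(W[...,0]>x0)&(W[...,0]<x1)&(W[...,1]>y0)&(W[...,1]<y1)&(W[...,2]>z0)&(W[...,2]<z1)
    p=W[m];r=cv2.minAreaRect(p[:,:2].astype(np.float32))
    return len(p),np.round(r[0],1),np.round(r[1],1),round(r[2],2),np.round(p.min(0)),np.round(p.max(0)),round(float(np.median(p[:,2])),1)
E
python3 - <<'E'
from h import *
for n in("top","scene"):
    W=cloud(n,np.load(f"pics/{n}0d.npy"))
    m=np.abs(W[...,2])<15; mm=m&(W[...,0]>300)&(W[...,0]<700)&(np.abs(W[...,1])<400)
    print(n,"bench z",np.median(W[mm][:,2]))
    print("L",rect(W,380,620,60,300,75,100)); print("R",rect(W,380,620,-320,-60,75,100))
    for k,b in dict(sph=(450,600,-60,50,20,60),eye=(560,720,-60,50,25,60),jar=(420,600,270,400,30,90),carton=(560,740,250,420,60,100),tube=(420,560,-500,-340,30,90),wheel=(570,720,-450,-340,10,35)).items():
        print(k,rect(W,*b))
# tape: project
for q in ("bench_stop","dispatch_line","crate_a","eyepiece","spacer_ring","glass_sphere_center","socket_tube","end_wheel","bead_jar","packed_carton"):
    for r in manip.search_frame("top",q)[:3]:
        print(q,np.round(r["location"]),round(r["confidence"],2),np.round(px2w("top",*r["location"],0)))
for a in ((159,165),(147,499),(262,204),(274,446),(257,204),(264,446)): print(a,np.round(px2w("top",*a,14 if a[0]>200 else 0),1))
E
python3 -c "
import cv2
i=cv2.imread('pics/top0.png')
cv2.imwrite('pics/topcrop.png',cv2.resize(i[120:300,150:460],None,fx=2.5,fy=2.5,interpolation=cv2.INTER_CUBIC))"
```

```text
top bench z 0.3427733937114681
L (942, array([507.8, 209.9]), array([181.1, 141.2]), 82.71, array([427., 112.,  75.]), array([589., 300., 100.]), 89.1)
R (972, array([ 501.9, -165.1]), array([142.4, 181. ]), 6.96, array([ 421., -262.,   75.]), array([580., -69.,  99.]), 89.0)
sph (184, array([529.9,  -3.1]), array([41.5, 40. ]), 62.58, array([509., -22.,  20.]), array([552.,  18.,  53.]), 39.8)
eye (318, array([650.7,  -3.6]), array([56.1, 54.3]), 1.05, array([623., -31.,  26.]), array([679.,  24.,  53.]), 43.7)
jar (835, array([522.4, 335.3]), array([129.5, 155. ]), 89.7, array([445., 270.,  30.]), array([600., 400.,  90.]), 72.0)
carton (1270, array([633.7, 335. ]), array([190.3, 125.5]), 78.31, array([560., 250.,  60.]), array([701., 420.,  96.]), 80.3)
tube (241, array([ 463.7, -436.4]), array([50. , 48.7]), 5.71, array([ 438., -461.,   30.]), array([ 488., -412.,   79.]), 57.7)
wheel (270, array([ 659.8, -409.6]), array([89.4, 80.6]), 0.21, array([ 615., -450.,   10.]), array([ 704., -369.,   25.]), 13.0)
scene bench z -0.7887880979232023
L (1608, array([508.9, 208.5]), array([1
[... 1145 characters left out ...]
ate_a [221. 250.] 0.72 [515. 223.   0.]
eyepiece [174. 328.] 0.7 [663.   2.   0.]
eyepiece [223. 330.] 0.45 [515.  -6.   0.]
eyepiece [176. 469.] 0.41 [ 664. -411.    0.]
spacer_ring [223. 331.] 0.44 [514. -11.   0.]
spacer_ring [240. 488.] 0.18 [ 473. -459.    0.]
glass_sphere_center [215. 328.] 0.57 [538.  -2.   0.]
socket_tube [240. 488.] 0.54 [ 472. -457.    0.]
end_wheel [175. 468.] 0.81 [ 666. -406.    0.]
bead_jar [214. 186.] 0.78 [533. 412.   0.]
packed_carton [172. 188.] 0.7 [661. 415.   0.]
(159, 165) [699.9 485.2   0. ]
(147, 499) [ 753.1 -500.5    0. ]
(262, 204) [392.2 346.   14. ]
(274, 446) [ 372.2 -333.8   14. ]
(257, 204) [406.5 346.9  14. ]
(264, 446) [ 400.4 -334.4   14. ]
```

View pics/topcrop.png

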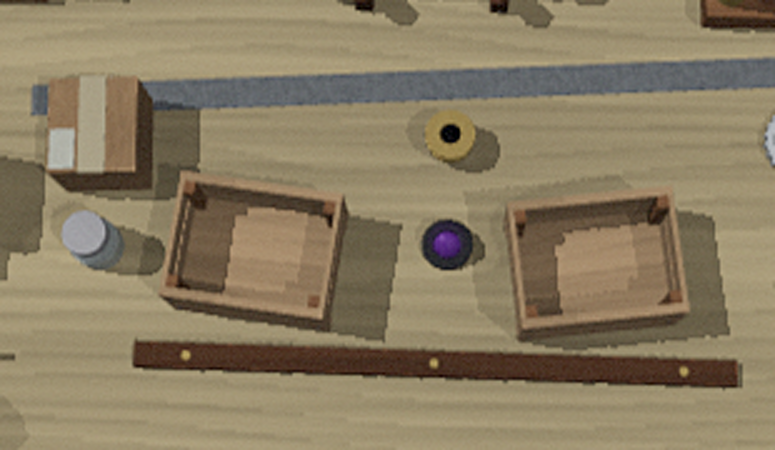

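Left crate is at (508,209) with yaw −7.3°, right crate at (502,−165) with yaw +7°. Both rims measure 89–90 mm high and 181×142 mm, matching the given sizes. The 0.86 detection is the turquoise look-alike. I still need exact jar, carton, tape and stop positions, plus a move helper.

```bash
cat >> h.py <<'E'
from scipy.spatial.transform import Rotation as Ro
def goal(yaw=0,pitch=0):  # tool down, jaws along world y, yaw about world z
    return Ro.from_euler('z',yaw,degrees=True)*Ro.from_euler('y',pitch,degrees=True)*Ro.from_matrix(np.array([[0,0,1],[0,1,0],[-1,0,0]]))
def delta(p,yaw=0,pitch=0):
    s=manip.read_state();R=Ro.from_quat(s["orientation"])
    d=R.inv().apply(np.asarray(p)-s["tool_pos"]); a=(R.inv()*goal(yaw,pitch)).as_rotvec()
    print("to",p,"d",np.round(d,1),"a",np.round(a,3)); return d,a
def st():
    s=manip.read_state();print(round(s["time"],2),"tcp",np.round(s["tool_pos"],1),"F",np.round(s["contact_force"],1),"gap",round(s["finger_gap"],2),"q",np.round(s["joint_positions"],2),"Rt",np.round(Ro.from_quat(s["orientation"]).as_matrix(),2).tolist())
E
python3 - <<'E'
from h import *
st()
W=cloud("top",np.load("pics/top0d.npy")); I=cv2.imread("pics/top0.png")
print("jar",rect(W,450,580,340,460,60,85)); print("carton",rect(W,570,720,330,480,70,90))
hsv=cv2.cvtColor(I,cv2.COLOR_BGR2HSV).astype(int)
m=(np.abs(W[...,2])<8)&(W[...,0]>670)&(W[...,0]<780)&(I[...,0].astype(int)>I[...,2]-5)
m[:,:225]=False
P=W[m][:,:2];P=P[(P[:,1]<300)];A=np.c_[P[:,1],np.ones(len(P))]
k=np.linalg.lstsq(A,P[:,0],rcond=None)[0];r=P[:,0]-A@k;g=abs(r)<25;k=np.linalg.lstsq(A[g],P[g,0],rcond=None)[0];print("tape x=%.4f y+%.1f"%tuple(k),g.sum(),np.percentile((P[:,0]-A@k)[g],[2,98]))
m=(W[...,2]>9)&(W[...,2]<20)&(W[...,0]>350)&(W[...,0]<425)&(np.abs(W[...,1])<345)
P=W[m];
for y in(300,200,0,-150,-250): 
    g=abs(P[:,1]-y)<25;print(y,np.percentile(P[g,0],[2,98]),len(P[g]))
delta((640,200,200)); delta((450,300,230))
E
```

```text
0.6 tcp [249.  490.4 231.3] F [-0.5  0.6 -0.1] gap 1.0 q [ 0.89  0.38  1.3   0.    1.46 -0.22] Rt [[0.0, 0.45, 0.89], [0.0, 0.89, -0.45], [-1.0, 0.0, -0.0]]
jar (268, array([520.8, 396.6]), array([49.2, 47. ]), 9.77, array([496., 372.,  61.]), array([545., 421.,  84.]), 74.9)
carton (1409, array([643.8, 395.1]), array([113.2, 102. ]), 2.4, array([586., 342.,  70.]), array([701., 448.,  89.]), 80.3)
tape x=-0.0557 y+724.7 3004 [-16.72511333  16.8972881 ]
300 [381.36037504 410.62125949] 174
200 [380.2664777  408.99879383] 177
0 [376.77259598 405.10851659] 186
-150 [375.96251378 404.91709509] 172
-250 [373.71518725 402.21929786] 172
to (640, 200, 200) d [ 31.3 -81.9 480.1] a [-0.47 -0.   -0.  ]
to (450, 300, 230) d [  1.3 -78.8 265.4] a [-0.47 -0.   -0.  ]
```

Request:
carry_out:
  increments:
    - {"claw": 0,"dx": 4,"dy": -10,"dz": 55,"ax": -0.12}
    - {"claw": 0,"dx": 8,"dy": -22,"dz": 110,"ax": -0.24}
    - {"claw": 0,"dx": 12,"dy": -34,"dz": 168,"ax": -0.36}
    - {"claw": 0,"dx": 16,"dy": -46,"dz": 228,"ax": -0.47}
    - {"claw": 0,"dx": 20,"dy": -57,"dz": 288,"ax": -0.47}

```text
invalid input at $.increments[0]: expected keys claw, dx, dy, dz, ax, ay, az
```

```bash
python3 - <<'E'
from h import *
st();delta((615,203,170));delta((615,203,68))
E
```

```text
0.6 tcp [249.  490.4 231.3] F [-0.5  0.6 -0.1] gap 1.0 q [ 0.89  0.38  1.3   0.    1.46 -0.22] Rt [[0.0, 0.45, 0.89], [0.0, 0.89, -0.45], [-1.0, 0.0, -0.0]]
to (615, 203, 170) d [ 61.3 -90.6 456.5] a [-0.47 -0.   -0.  ]
to (615, 203, 68) d [163.3 -90.6 456.5] a [-0.47 -0.   -0.  ]
```

Request:
carry_out:
  increments:
    - {"claw": 0,"dx": 4,"dy": -10,"dz": 55,"ax": -0.12,"ay": 0,"az": 0}
    - {"claw": 0,"dx": 8,"dy": -22,"dz": 110,"ax": -0.24,"ay": 0,"az": 0}
    - {"claw": 0,"dx": 12,"dy": -34,"dz": 168,"ax": -0.36,"ay": 0,"az": 0}
    - {"claw": 0,"dx": 16,"dy": -46,"dz": 228,"ax": -0.47,"ay": 0,"az": 0}
    - {"claw": 0,"dx": 20,"dy": -57,"dz": 288,"ax": -0.47,"ay": 0,"az": 0}

```text
time: 1.23
tool_pos: [481.4, 307.8, 211.4]
orientation: [-0.0, 0.707, 0.001, 0.707]
contact_force: [0.9, -0.1, 0.5]
finger_gap: 0.003
```

```bash
python3 - <<'E'
from h import *
st();delta((615,203,170));delta((615,203,68))
E
```

```text
1.23 tcp [481.4 307.8 211.4] F [ 0.9 -0.1  0.5] gap 0.0 q [ 0.36  0.43  1.27  0.    1.44 -1.21] Rt [[0.0, -0.0, 1.0], [0.0, 1.0, 0.0], [-1.0, 0.0, 0.0]]
to (615, 203, 170) d [  41.4 -105.   133.5] a [ 0.001  0.    -0.   ]
to (615, 203, 68) d [ 143.4 -105.   133.5] a [ 0.001  0.    -0.   ]
```

Request:
carry_out:
  increments:
    - {"claw": 0,"dx": 10,"dy": -35,"dz": 46,"ax": 0,"ay": 0,"az": 0}
    - {"claw": 0,"dx": 20,"dy": -70,"dz": 92,"ax": 0,"ay": 0,"az": 0}
    - {"claw": 0,"dx": 42,"dy": -105,"dz": 134,"ax": 0,"ay": 0,"az": 0}
    - {"claw": 0,"dx": 90,"dy": -105,"dz": 134,"ax": 0,"ay": 0,"az": 0}
    - {"claw": 0,"dx": 142,"dy": -105,"dz": 134,"ax": 0,"ay": 0,"az": 0}

```text
time: 1.85
tool_pos: [616.2, 202.3, 68.1]
orientation: [0.0, 0.707, 0.0, 0.708]
contact_force: [0.7, 0.4, -0.7]
finger_gap: -0.002
```

```bash
python3 - <<'E'
from h import *
st()
p,d=manip.capture("scene");cv2.imwrite("pics/s1.png",p[:,:,::-1])
E
```

```text
1.85 tcp [616.2 202.3  68.1] F [ 0.7  0.4 -0.7] gap -0.0 q [ 0.13  0.69  1.23  0.    1.22 -1.44] Rt [[0.0, -0.0, 1.0], [0.0, 1.0, 0.0], [-1.0, 0.0, 0.0]]
```

View pics/s1.png

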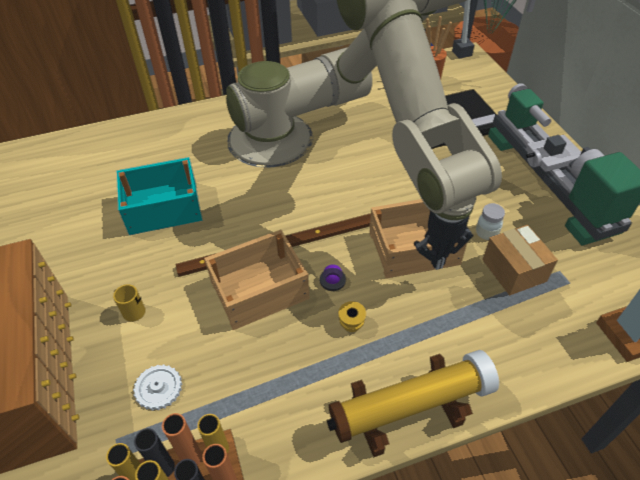

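The closed fingertip is at the middle of the left crate's far face, about (438,262) in the scene picture. Next I slide the crate onto the stop.

Request:
carry_out:
  increments:
    - {"claw": 0,"dx": 0,"dy": 0,"dz": -18,"ax": 0,"ay": 0,"az": 0}
    - {"claw": 0,"dx": 0,"dy": 0,"dz": -30,"ax": 0,"ay": 0,"az": 0}
    - {"claw": 0,"dx": 0,"dy": 0,"dz": -40,"ax": 0,"ay": 0,"az": 0}
    - {"claw": 0,"dx": 0,"dy": 0,"dz": -48,"ax": 0,"ay": 0,"az": 0}
    - {"claw": 0,"dx": 0,"dy": 0,"dz": -56,"ax": 0,"ay": 0,"az": 0}

```text
time: 2.52
tool_pos: [558.8, 202.7, 63.3]
orientation: [0.0, 0.708, 0.0, 0.706]
contact_force: [11.0, 5.6, 2.5]
finger_gap: 0.002
```

```bash
cat >> h.py <<'E'
def look(n,tag):
    p,d=manip.capture(n);cv2.imwrite(f"pics/{n}_{tag}.png",p[:,:,::-1]);return p,cloud(n,d)
def crates(W):
    print("L",rect(W,380,640,60,320,75,100)); print("R",rect(W,380,640,-320,-60,75,100))
E
python3 - <<'E'
from h import *
st();p,W=look("scene","2");look("top","2")
E
```

```text
2.52 tcp [558.8 202.7  63.3] F [11.   5.6  2.5] gap 0.0 q [ 0.15  0.62  1.4   0.    1.12 -1.42] Rt [[-0.0, -0.0, 1.0], [0.0, 1.0, 0.0], [-1.0, 0.0, -0.0]]
```

View pics/scene_2.png

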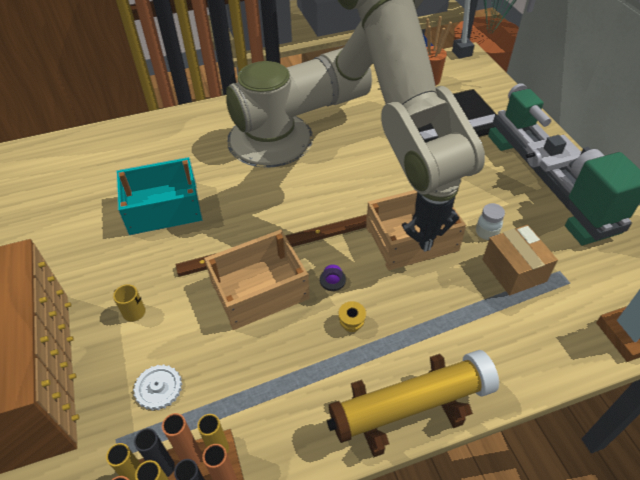

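View pics/top_2.png

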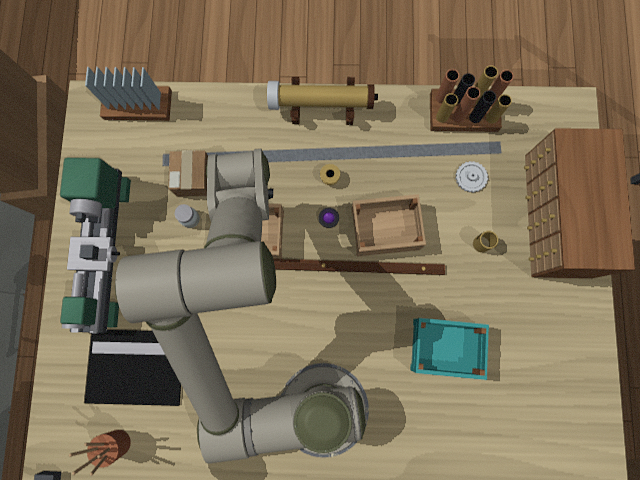

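```bash
python3 - <<'E'
from h import *
p,W=look("scene","3")
cv2.imwrite("pics/c3.png",cv2.resize(p[170:290,340:500,::-1],None,fx=5,fy=5,interpolation=cv2.INTER_CUBIC))
for y0 in range(100,310,15):
    m=(W[...,1]>y0)&(W[...,1]<y0+15)&(W[...,2]>78)&(W[...,2]<100)&(W[...,0]>380)&(W[...,0]<620)
    if m.sum()>5: print(y0,m.sum(),np.percentile(W[m][:,0],[3,97]).round(1),np.percentile(W[m][:,2],[10,90]).round(1))
E
```

```text
115 149 [412.6 546.3] [79.3 91.4]
130 184 [411.6 548.8] [85.7 91.8]
145 87 [408.7 549.1] [80.3 91.4]
160 84 [410.  549.9] [80.  91.4]
175 58 [409.7 564.2] [80.3 91. ]
190 89 [409.7 572.4] [80.9 94.9]
205 61 [408.9 572.4] [79.7 95.1]
220 40 [410.4 421.4] [79.4 91.1]
235 33 [407.8 551.4] [82.7 90.6]
250 18 [539.9 551.8] [78.9 90.9]
265 37 [543.3 551.8] [80.2 92.4]
280 49 [534.5 552.3] [80.5 93. ]
295 75 [495.1 552.2] [85.1 92.1]
```

View pics/c3.png

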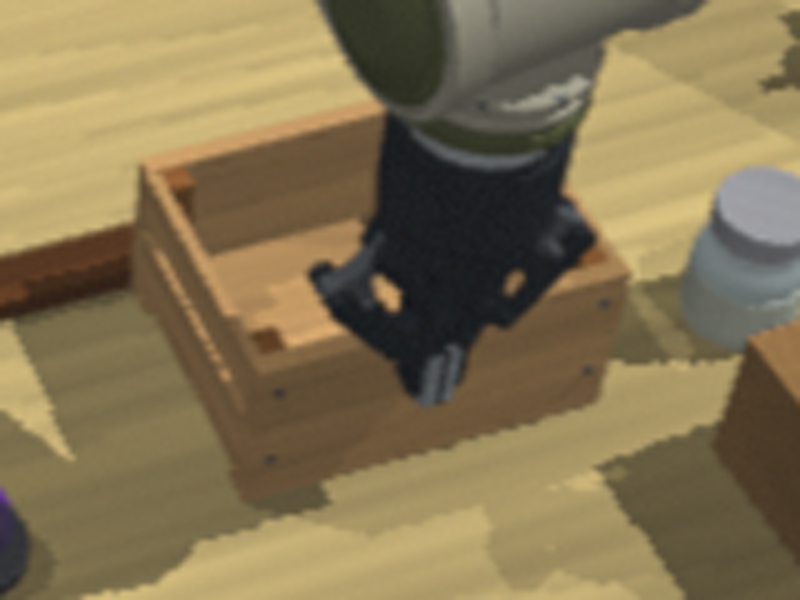

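The crate is flush with the stop, near face ~409 and far face ~550, yaw −1.8°. I raise the contact to about 72 mm and start tipping along the arc.

Request:
carry_out:
  increments:
    - {"claw": 0,"dx": -9,"dy": 3,"dz": 5,"ax": 0,"ay": 0,"az": 0}
    - {"claw": 0,"dx": -9,"dy": 3,"dz": 0,"ax": 0,"ay": 0,"az": 0}
    - {"claw": 0,"dx": -20,"dy": 3,"dz": -6,"ax": 0,"ay": 0,"az": 0}
    - {"claw": 0,"dx": -32,"dy": 3,"dz": -12,"ax": 0,"ay": 0,"az": 0}
    - {"claw": 0,"dx": -42,"dy": 3,"dz": -20,"ax": 0,"ay": 0,"az": 0}

```text
time: 3.3
tool_pos: [538.8, 205.8, 106.2]
orientation: [0.0, 0.708, 0.0, 0.707]
contact_force: [4.9, 1.2, 1.2]
finger_gap: 0.002
```

```bash
cat >> h.py <<'E'
def crop(p,name,r=(130,310),c=(330,530),f=4):
    cv2.imwrite(f"pics/{name}.png",cv2.resize(p[r[0]:r[1],c[0]:c[1],::-1],None,fx=f,fy=f,interpolation=cv2.INTER_CUBIC)[:600,:800])
E
python3 - <<'E'
from h import *
st();p,W=look("scene","4");crop(p,"c4",(150,290),(340,520))
E
```

```text
3.3 tcp [538.8 205.8 106.2] F [4.9 1.2 1.2] gap 0.0 q [ 0.16  0.54  1.41  0.    1.19 -1.41] Rt [[-0.0, -0.0, 1.0], [0.0, 1.0, 0.0], [-1.0, 0.0, -0.0]]
```

View pics/c4.png

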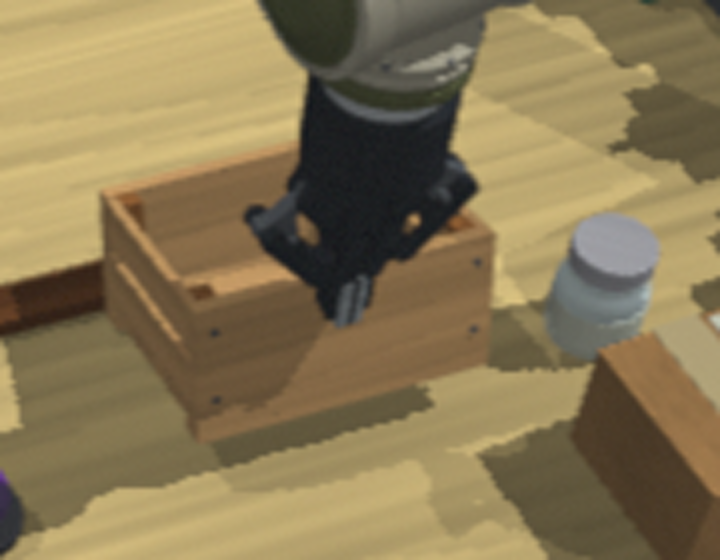

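Request:
carry_out:
  increments:
    - {"claw": 0,"dx": -10,"dy": 0,"dz": -8,"ax": 0,"ay": 0,"az": 0}
    - {"claw": 0,"dx": -18,"dy": 0,"dz": -17,"ax": 0,"ay": 0,"az": 0}
    - {"claw": 0,"dx": -26,"dy": 0,"dz": -27,"ax": 0,"ay": 0,"az": 0}
    - {"claw": 0,"dx": -33,"dy": 0,"dz": -37,"ax": 0,"ay": 0,"az": 0}
    - {"claw": 0,"dx": -39,"dy": 0,"dz": -47,"ax": 0,"ay": 0,"az": 0}

```text
time: 3.98
tool_pos: [490.2, 205.8, 146.7]
orientation: [-0.0, 0.708, 0.001, 0.706]
contact_force: [2.5, -0.0, 0.0]
finger_gap: -0.001
```

```bash
python3 - <<'E'
from h import *
st();p,W=look("scene","5");crop(p,"c5",(130,290),(340,520))
# plane fit of far face / underside
m=(W[...,1]>120)&(W[...,1]<160)&(W[...,2]>5)&(W[...,2]<220)&(W[...,0]>415)&(W[...,0]<600)
P=W[m]
for z0 in range(0,200,12):
    g=(P[:,2]>z0)&(P[:,2]<z0+12)
    if g.sum()>3: print(z0,g.sum(),np.percentile(P[g,0],[5,50,97]).round())
E
```

```text
3.98 tcp [490.2 205.8 146.7] F [ 2.5 -0.   0. ] gap -0.0 q [ 0.17  0.43  1.48  0.    1.23 -1.4 ] Rt [[-0.0, -0.0, 1.0], [0.0, 1.0, 0.0], [-1.0, 0.0, -0.0]]
0 5 [422. 427. 528.]
12 22 [418. 427. 436.]
24 18 [419. 432. 446.]
36 30 [417. 437. 462.]
48 37 [416. 445. 475.]
60 52 [423. 452. 487.]
72 65 [421. 470. 515.]
84 145 [428. 522. 530.]
96 171 [429. 513. 524.]
108 168 [431. 505. 515.]
120 141 [443. 495. 505.]
132 141 [453. 486. 495.]
144 118 [467. 478. 485.]
156 10 [473. 475. 477.]
```

View pics/c5.png

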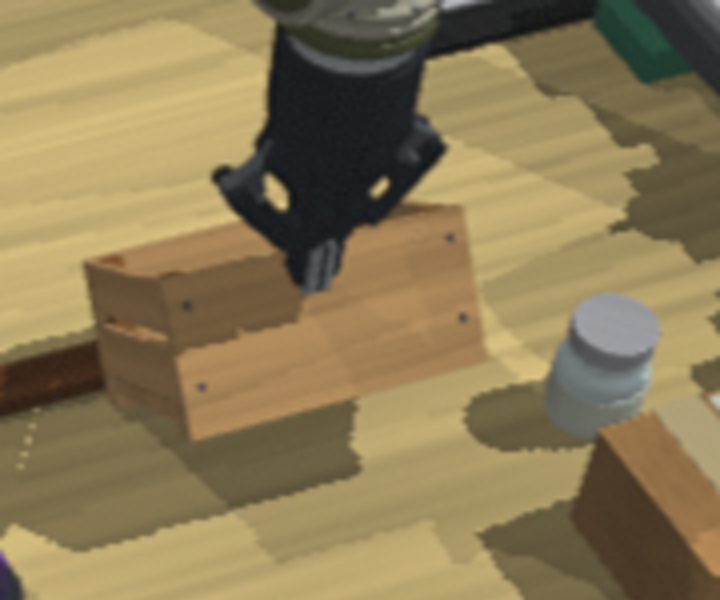

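Request:
carry_out:
  increments:
    - {"claw": 0,"dx": -3,"dy": 0,"dz": -8,"ax": 0,"ay": 0,"az": 0}
    - {"claw": 0,"dx": -5,"dy": 0,"dz": -15,"ax": 0,"ay": 0,"az": 0}
    - {"claw": 0,"dx": -7,"dy": 0,"dz": -21,"ax": 0,"ay": 0,"az": 0}
    - {"claw": 0,"dx": -9,"dy": 0,"dz": -27,"ax": 0,"ay": 0,"az": 0}
    - {"claw": 0,"dx": -9,"dy": 0,"dz": -30,"ax": 0,"ay": 0,"az": 0}

```text
time: 4.65
tool_pos: [460.9, 206.2, 158.5]
orientation: [0.0, 0.706, 0.001, 0.709]
contact_force: [5.5, 0.7, 15.8]
finger_gap: 0.001
```

```bash
cat >> h.py <<'E'
def tilt(W,y0,y1):
    m=(W[...,1]>y0)&(W[...,1]<y1)&(W[...,2]>70)&(W[...,2]<220)&(W[...,0]>400)&(W[...,0]<600)
    P=W[m];print("maxx pts",P[P[:,0]>np.percentile(P[:,0],98)].mean(0).round(),"n",len(P))
    for z0 in range(70,200,10):
        g=(P[:,2]>z0)&(P[:,2]<z0+10)
        if g.sum()>3: print(z0+5,g.sum(),np.percentile(P[g,0],[50,90]).round())
E
python3 - <<'E'
from h import *
st();p,W=look("scene","6");crop(p,"c6",(130,290),(340,520));tilt(W,125,165)
E
```

```text
4.65 tcp [460.9 206.2 158.5] F [ 5.5  0.7 15.8] gap 0.0 q [ 0.19  0.37  1.54  0.    1.22 -1.39] Rt [[0.0, -0.0, 1.0], [0.0, 1.0, 0.0], [-1.0, 0.0, 0.0]]
maxx pts [511. 148. 111.] n 1043
75 31 [443. 468.]
85 38 [446. 473.]
95 51 [454. 486.]
105 83 [475. 509.]
115 172 [502. 509.]
125 165 [490. 498.]
135 142 [479. 485.]
145 148 [468. 476.]
155 140 [456. 463.]
165 72 [447. 452.]
```

View pics/c6.png

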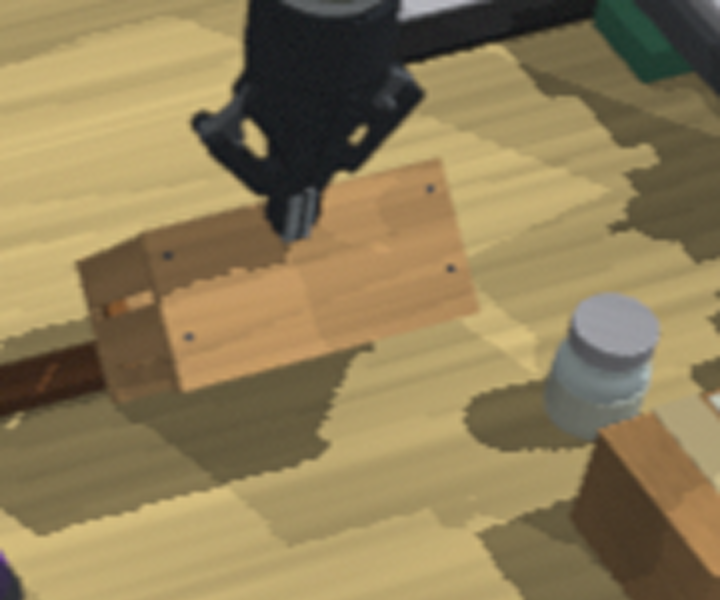

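Request:
carry_out:
  increments:
    - {"claw": 0,"dx": -2,"dy": 0,"dz": -4,"ax": 0,"ay": 0,"az": 0}
    - {"claw": 0,"dx": -3,"dy": 0,"dz": -8,"ax": 0,"ay": 0,"az": 0}
    - {"claw": 0,"dx": -3,"dy": 0,"dz": -12,"ax": 0,"ay": 0,"az": 0}
    - {"claw": 0,"dx": -3,"dy": 0,"dz": -13,"ax": 0,"ay": 0,"az": 0}

```text
time: 5.2
tool_pos: [448.4, 206.3, 162.7]
orientation: [0.0, 0.704, 0.001, 0.71]
contact_force: [3.7, 0.1, 11.1]
finger_gap: -0.003
```

```bash
python3 - <<'E'
from h import *
st();p,W=look("scene","7");crop(p,"c7",(130,290),(340,520));tilt(W,125,165)
E
```

```text
5.2 tcp [448.4 206.3 162.7] F [ 3.7  0.1 11.1] gap -0.0 q [ 0.19  0.35  1.57  0.    1.22 -1.38] Rt [[0.01, -0.0, 1.0], [0.0, 1.0, 0.0], [-1.0, 0.0, 0.01]]
maxx pts [504. 146. 118.] n 1043
75 32 [431. 461.]
85 36 [443. 468.]
95 42 [446. 475.]
105 58 [452. 493.]
115 106 [498. 504.]
125 184 [489. 499.]
135 172 [477. 485.]
145 158 [463. 471.]
155 136 [450. 457.]
165 114 [438. 445.]
175 5 [434. 436.]
```

View pics/c7.png

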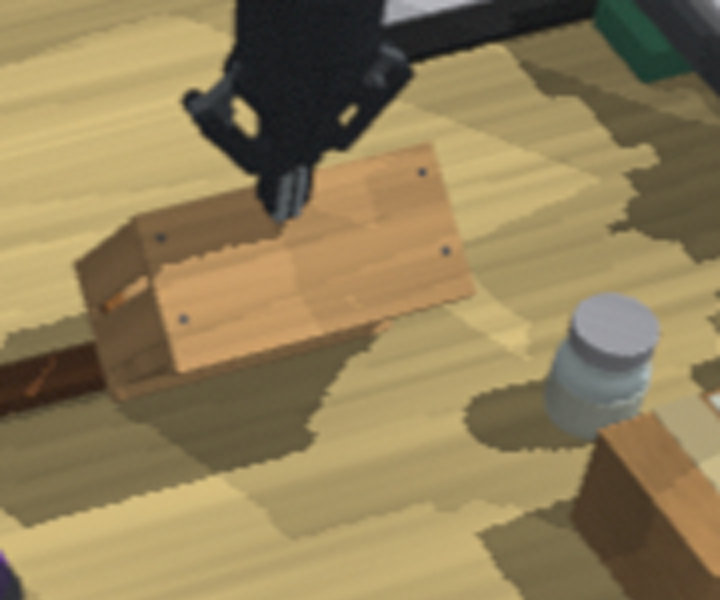

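Request:
carry_out:
  increments:
    - {"claw": 0,"dx": -2,"dy": 0,"dz": -4,"ax": 0,"ay": 0,"az": 0}
    - {"claw": 0,"dx": -2,"dy": 0,"dz": -8,"ax": 0,"ay": 0,"az": 0}
    - {"claw": 0,"dx": -2,"dy": 0,"dz": -10,"ax": 0,"ay": 0,"az": 0}

```text
time: 5.62
tool_pos: [438.4, 206.3, 165.2]
orientation: [0.0, 0.704, 0.001, 0.71]
contact_force: [2.5, -0.4, 8.6]
finger_gap: -0.002
```

```bash
python3 - <<'E'
from h import *
st();p,W=look("scene","8");crop(p,"c8",(130,290),(340,520));tilt(W,125,165)
E
```

```text
5.62 tcp [438.4 206.3 165.2] F [ 2.5 -0.4  8.6] gap -0.0 q [ 0.19  0.33  1.59  0.    1.21 -1.38] Rt [[0.01, -0.0, 1.0], [0.0, 1.0, 0.0], [-1.0, 0.0, 0.01]]
maxx pts [498. 143. 123.] n 1033
75 29 [437. 457.]
85 34 [438. 463.]
95 43 [442. 467.]
105 45 [449. 477.]
115 66 [464. 495.]
125 160 [489. 497.]
135 188 [476. 486.]
145 178 [460. 470.]
155 162 [444. 453.]
165 125 [430. 438.]
```

View pics/c8.png

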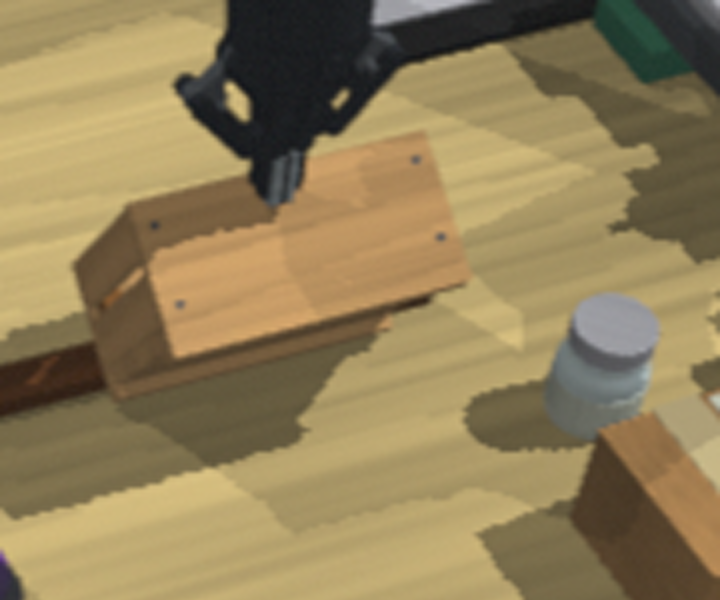

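Request:
carry_out:
  increments:
    - {"claw": 0,"dx": -1,"dy": 0,"dz": -3,"ax": 0,"ay": 0,"az": 0}
    - {"claw": 0,"dx": -1,"dy": 0,"dz": -6,"ax": 0,"ay": 0,"az": 0}
    - {"claw": 0,"dx": -1,"dy": 0,"dz": -9,"ax": 0,"ay": 0,"az": 0}
    - {"claw": 0,"dx": -1,"dy": 0,"dz": -11,"ax": 0,"ay": 0,"az": 0}

```text
time: 6.18
tool_pos: [427.2, 206.3, 166.5]
orientation: [0.0, 0.703, 0.001, 0.711]
contact_force: [1.1, -0.6, 6.9]
finger_gap: 0.001
```

```bash
python3 - <<'E'
from h import *
st();p,W=look("scene","9");crop(p,"c9",(150,260),(350,470),6);tilt(W,125,165)
E
```

```text
6.17 tcp [427.2 206.3 166.5] F [ 1.1 -0.6  6.9] gap 0.0 q [ 0.2   0.31  1.61  0.    1.21 -1.37] Rt [[0.01, -0.0, 1.0], [0.0, 1.0, 0.0], [-1.0, 0.0, 0.01]]
maxx pts [491. 151. 130.] n 1034
75 42 [437. 454.]
85 32 [446. 459.]
95 38 [438. 461.]
105 40 [438. 464.]
115 59 [453. 485.]
125 91 [481. 489.]
135 208 [475. 487.]
145 187 [456. 468.]
155 174 [438. 449.]
165 154 [421. 431.]
175 9 [415. 417.]
```

View pics/c9.png

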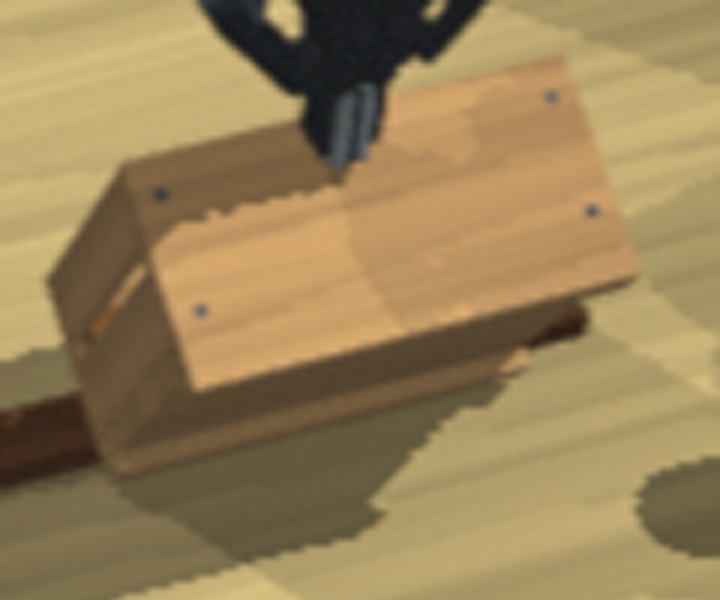

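```bash
python3 - <<'E'
import cv2,numpy as np
i=cv2.imread("pics/scene_9.png")[185:240,360:460].astype(float)
i=np.clip((i-20)*2.2,0,255).astype(np.uint8)
cv2.imwrite("pics/c9b.png",cv2.resize(i,None,fx=8,fy=8,interpolation=cv2.INTER_NEAREST))
E
```

```text
(no output)
```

View pics/c9b.png

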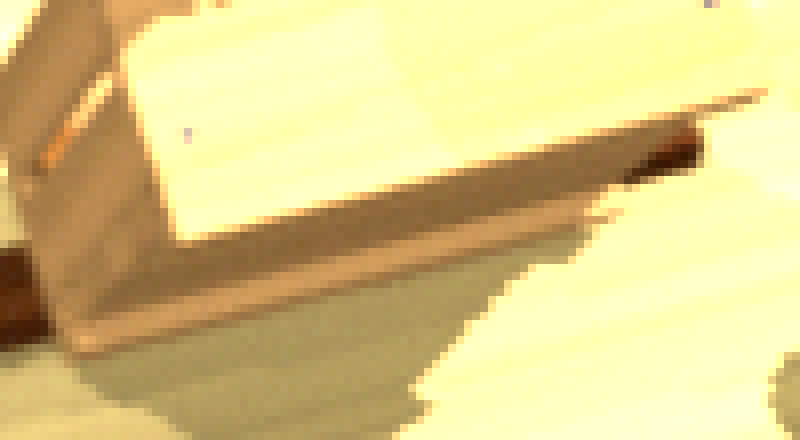

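At about 61° tilt the floor strip above the near runner looks uniform with no ring, so the left crate is probably plain. I lower it along the same arc.

Request:
carry_out:
  increments:
    - {"claw": 0,"dx": 1,"dy": 0,"dz": 11,"ax": 0,"ay": 0,"az": 0}
    - {"claw": 0,"dx": 4,"dy": 0,"dz": 21,"ax": 0,"ay": 0,"az": 0}
    - {"claw": 0,"dx": 8,"dy": 0,"dz": 34,"ax": 0,"ay": 0,"az": 0}
    - {"claw": 0,"dx": 13,"dy": 0,"dz": 48,"ax": 0,"ay": 0,"az": 0}
    - {"claw": 0,"dx": 20,"dy": 0,"dz": 63,"ax": 0,"ay": 0,"az": 0}

```text
time: 6.85
tool_pos: [492.8, 206.1, 148.3]
orientation: [0.0, 0.701, 0.001, 0.713]
contact_force: [5.5, -2.4, 12.5]
finger_gap: -0.0
```

```bash
python3 - <<'E'
from h import *
st();p,W=look("scene","10");crop(p,"c10",(130,290),(340,520));tilt(W,125,165)
E
```

```text
6.85 tcp [492.8 206.1 148.3] F [ 5.5 -2.4 12.5] gap -0.0 q [ 0.17  0.42  1.49 -0.    1.21 -1.4 ] Rt [[0.02, -0.0, 1.0], [0.0, 1.0, 0.0], [-1.0, 0.0, 0.02]]
maxx pts [533. 147.  87.] n 1097
75 56 [470. 511.]
85 136 [520. 533.]
95 160 [521. 528.]
105 160 [513. 520.]
115 143 [507. 513.]
125 133 [500. 505.]
135 123 [493. 498.]
145 120 [486. 490.]
155 59 [481. 485.]
```

View pics/c10.png

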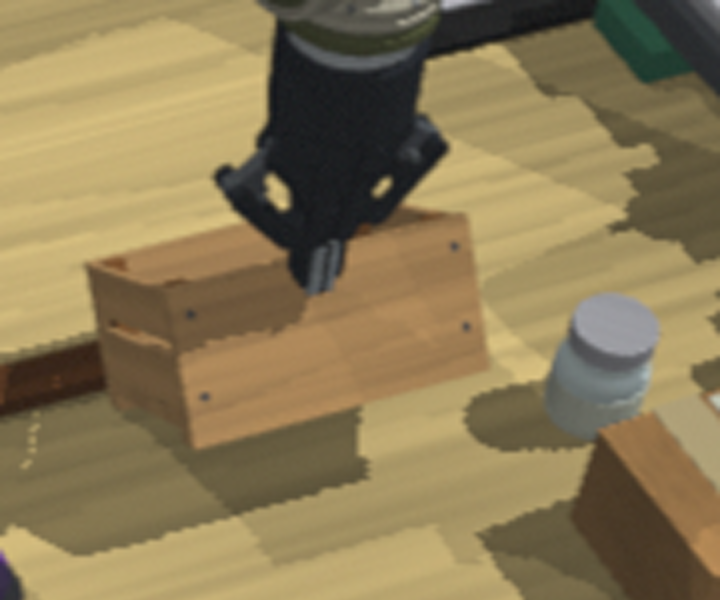

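Request:
carry_out:
  increments:
    - {"claw": 0,"dx": 8,"dy": 0,"dz": 10,"ax": 0,"ay": 0,"az": 0}
    - {"claw": 0,"dx": 16,"dy": 0,"dz": 20,"ax": 0,"ay": 0,"az": 0}
    - {"claw": 0,"dx": 24,"dy": 0,"dz": 30,"ax": 0,"ay": 0,"az": 0}
    - {"claw": 0,"dx": 33,"dy": 0,"dz": 39,"ax": 0,"ay": 0,"az": 0}
    - {"claw": 0,"dx": 43,"dy": 0,"dz": 47,"ax": 0,"ay": 0,"az": 0}

```text
time: 7.52
tool_pos: [544.1, 206.0, 105.2]
orientation: [0.001, 0.7, 0.001, 0.714]
contact_force: [6.8, -0.4, 3.7]
finger_gap: 0.002
```

```bash
python3 - <<'E'
from h import *
st();p,W=look("scene","11");crop(p,"c11",(130,290),(340,520))
E
```

```text
7.53 tcp [544.1 206.  105.2] F [ 6.8 -0.4  3.7] gap 0.0 q [ 0.16  0.54  1.41 -0.    1.17 -1.41] Rt [[0.02, -0.0, 1.0], [0.0, 1.0, 0.0], [-1.0, 0.0, 0.02]]
```

View pics/c11.png

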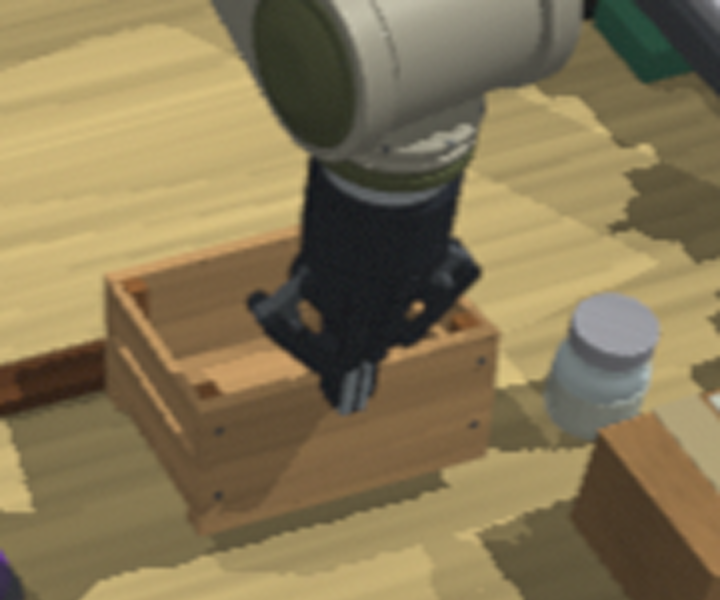

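Request:
carry_out:
  increments:
    - {"claw": 0,"dx": 10,"dy": 0,"dz": 6,"ax": 0,"ay": 0,"az": 0}
    - {"claw": 0,"dx": 20,"dy": 0,"dz": 12,"ax": 0,"ay": 0,"az": 0}
    - {"claw": 0,"dx": 30,"dy": 0,"dz": 18,"ax": 0,"ay": 0,"az": 0}
    - {"claw": 0,"dx": 36,"dy": 0,"dz": 26,"ax": 0,"ay": 0,"az": 0}
    - {"claw": 0,"dx": 20,"dy": 0,"dz": 46,"ax": 0,"ay": 0,"az": 0}

```text
time: 8.2
tool_pos: [590.0, 205.9, 82.9]
orientation: [0.0, 0.702, 0.001, 0.712]
contact_force: [0.8, 0.3, -0.6]
finger_gap: 0.006
```

```bash
python3 - <<'E'
from h import *
st();p,W=look("scene","12");crop(p,"c12",(130,290),(340,520));crates(W)
delta((600,205,190));delta((612,-157,190));delta((612,-157,75))
E
```

```text
8.2 tcp [590.  205.9  82.9] F [ 0.8  0.3 -0.6] gap 0.01 q [ 0.15  0.64  1.3  -0.    1.19 -1.42] Rt [[0.01, -0.0, 1.0], [0.0, 1.0, 0.0], [-1.0, 0.0, 0.01]]
L (931, array([505.8, 216.5]), array([180.9, 199. ]), 89.58, array([406., 126.,  75.]), array([605., 307., 100.]), 86.9)
R (1765, array([ 502.6, -165.4]), array([145.8, 181. ]), 6.92, array([ 420., -263.,   75.]), array([584., -68.,  95.]), 87.3)
to (600, 205, 190) d [-103.5   -0.6    8.3] a [-0.     0.022 -0.003]
to (612, -157, 190) d [-104.3 -362.6   20.4] a [-0.     0.022 -0.003]
to (612, -157, 75) d [  10.7 -362.9   17.8] a [-0.     0.022 -0.003]
```

View pics/c12.png

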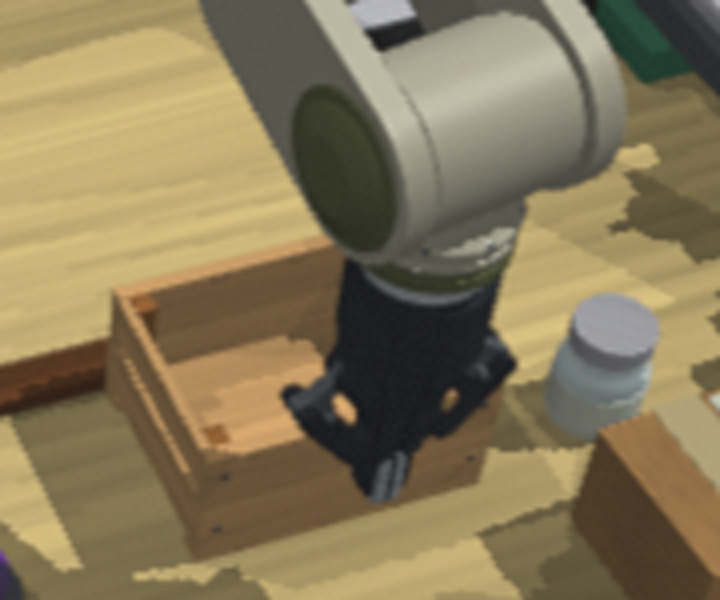

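Request:
carry_out:
  increments:
    - {"claw": 0,"dx": -50,"dy": 0,"dz": 10,"ax": 0,"ay": 0.022,"az": 0}
    - {"claw": 0,"dx": -84,"dy": -30,"dz": 20,"ax": 0,"ay": 0.022,"az": 0}
    - {"claw": 0,"dx": -84,"dy": -90,"dz": 20,"ax": 0,"ay": 0.022,"az": 0}
    - {"claw": 0,"dx": -84,"dy": -150,"dz": 20,"ax": 0,"ay": 0.022,"az": 0}
    - {"claw": 0,"dx": -84,"dy": -210,"dz": 20,"ax": 0,"ay": 0.022,"az": 0}

```text
time: 8.88
tool_pos: [611.5, -5.9, 169.5]
orientation: [0.001, 0.707, 0.001, 0.707]
contact_force: [0.1, -0.1, -1.2]
finger_gap: -0.0
```

```bash
python3 - <<'E'
from h import *
st();p,W=look("top","13");crates(W)
delta((612,-157,160));delta((612,-157,73))
E
```

```text
8.88 tcp [611.5  -5.9 169.5] F [ 0.1 -0.1 -1.2] gap -0.0 q [-0.2   0.54  1.22  0.    1.39 -1.78] Rt [[-0.0, -0.0, 1.0], [0.0, 1.0, 0.0], [-1.0, 0.0, -0.0]]
L (430, array([527.9, 218.1]), array([ 62.3, 183.5]), 5.64, array([488., 128.,  75.]), array([552., 309.,  98.]), 88.7)
R (972, array([ 501.5, -165.2]), array([141.8, 181.1]), 7.0, array([ 421., -263.,   75.]), array([583., -69.,  97.]), 88.8)
to (612, -157, 160) d [   9.3 -144.1    1.1] a [-0.005 -0.001 -0.   ]
to (612, -157, 73) d [  96.3 -144.1    1.2] a [-0.005 -0.001 -0.   ]
```

Request:
carry_out:
  increments:
    - {"claw": 0,"dx": 3,"dy": -55,"dz": 1,"ax": 0,"ay": 0,"az": 0}
    - {"claw": 0,"dx": 9,"dy": -110,"dz": 1,"ax": 0,"ay": 0,"az": 0}
    - {"claw": 0,"dx": 20,"dy": -146,"dz": 1,"ax": 0,"ay": 0,"az": 0}
    - {"claw": 0,"dx": 60,"dy": -146,"dz": 1,"ax": 0,"ay": 0,"az": 0}
    - {"claw": 0,"dx": 96,"dy": -146,"dz": 1,"ax": 0,"ay": 0,"az": 0}

```text
time: 9.55
tool_pos: [611.2, -159.1, 71.5]
orientation: [0.003, 0.708, -0.002, 0.706]
contact_force: [0.0, 0.1, -0.5]
finger_gap: -0.004
```

```bash
python3 - <<'E'
from h import *
st()
E
```

```text
9.55 tcp [ 611.2 -159.1   71.5] F [ 0.   0.1 -0.5] gap -0.0 q [-0.44  0.67  1.28  0.    1.2  -2.01] Rt [[-0.0, 0.01, 1.0], [0.0, 1.0, -0.01], [-1.0, 0.0, -0.0]]
```

Request:
carry_out:
  increments:
    - {"claw": 0,"dx": 0,"dy": 0,"dz": -20,"ax": 0,"ay": 0,"az": 0}
    - {"claw": 0,"dx": 0,"dy": 0,"dz": -31,"ax": 0,"ay": 0,"az": 0}
    - {"claw": 0,"dx": 0,"dy": 0,"dz": -41,"ax": 0,"ay": 0,"az": 0}
    - {"claw": 0,"dx": 0,"dy": 0,"dz": -49,"ax": 0,"ay": 0,"az": 0}
    - {"claw": 0,"dx": 0,"dy": 0,"dz": -56,"ax": 0,"ay": 0,"az": 0}

```text
time: 10.18
tool_pos: [560.5, -162.0, 75.3]
orientation: [-0.0, 0.702, -0.005, 0.712]
contact_force: [14.0, -7.0, 4.7]
finger_gap: 0.003
```

```bash
python3 - <<'E'
from h import *
st();p,W=look("scene","14");crop(p,"c14",(200,340),(180,360))
for y0 in range(-265,-65,15):
    m=(W[...,1]>y0)&(W[...,1]<y0+15)&(W[...,2]>78)&(W[...,2]<100)&(W[...,0]>380)&(W[...,0]<620)
    if m.sum()>5: print(y0,m.sum(),np.percentile(W[m][:,0],[3,97]).round(1))
E
```

```text
10.18 tcp [ 560.5 -162.    75.3] F [14.  -7.   4.7] gap 0.0 q [-0.48  0.58  1.44 -0.    1.1  -2.05] Rt [[0.01, 0.01, 1.0], [-0.01, 1.0, -0.01], [-1.0, -0.01, 0.01]]
-265 215 [420.6 557.2]
-250 157 [418.4 558.8]
-235 104 [415.6 557.9]
-220 109 [415.6 556.7]
-205 103 [412.6 555.7]
-190 50 [413.3 554.7]
-175 48 [551.8 574.2]
-160 33 [567.5 573.7]
-145 17 [546.3 550.2]
-130 19 [545.  548.7]
-115 51 [536.1 548.1]
-100 120 [430.  547.1]
-85 137 [446.9 545. ]
```

View pics/c14.png

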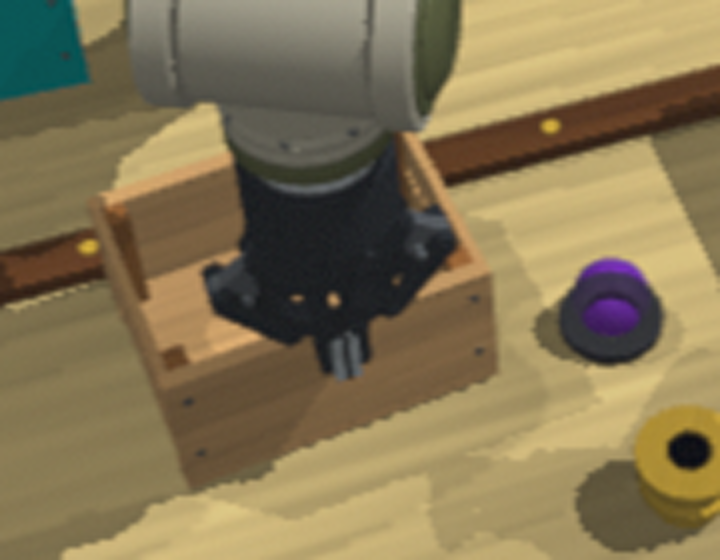

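Request:
carry_out:
  increments:
    - {"claw": 0,"dx": 0,"dy": 0,"dz": 12,"ax": 0,"ay": 0.015,"az": 0.0}
    - {"claw": 0,"dx": 0,"dy": -35,"dz": 12,"ax": 0,"ay": 0.015,"az": 0}
    - {"claw": 0,"dx": 0,"dy": -35,"dz": 2,"ax": 0,"ay": 0.015,"az": 0}
    - {"claw": 0,"dx": 0,"dy": -35,"dz": -5,"ax": 0,"ay": 0.015,"az": 0}
    - {"claw": 0,"dx": 0,"dy": -35,"dz": -9,"ax": 0,"ay": 0.015,"az": 0}

```text
time: 10.85
tool_pos: [553.1, -197.0, 77.4]
orientation: [-0.001, 0.704, -0.006, 0.71]
contact_force: [21.4, -0.2, 7.8]
finger_gap: -0.001
```

```bash
python3 - <<'E'
from h import *
st();p,W=look("scene","15");crop(p,"c15",(200,340),(180,360))
for y0 in range(-265,-65,15):
    m=(W[...,1]>y0)&(W[...,1]<y0+15)&(W[...,2]>78)&(W[...,2]<100)&(W[...,0]>380)&(W[...,0]<620)
    if m.sum()>5: print(y0,m.sum(),np.percentile(W[m][:,0],[3,97]).round(1))
E
```

```text
10.85 tcp [ 553.1 -197.    77.4] F [21.4 -0.2  7.8] gap -0.0 q [-0.54  0.59  1.42 -0.    1.12 -2.1 ] Rt [[0.01, 0.01, 1.0], [-0.01, 1.0, -0.01], [-1.0, -0.01, 0.01]]
-265 224 [406.9 543.2]
-250 131 [403.7 543.5]
-235 69 [405.8 545.2]
-220 34 [541.4 562.3]
-205 45 [559.9 566.6]
-190 27 [542.6 564.4]
-175 31 [542.  546.8]
-160 49 [536.  545.9]
-145 53 [535.5 545.9]
-130 60 [416.8 546.4]
-115 96 [406.6 545.9]
-100 229 [408.1 545.7]
-85 79 [409.2 543.7]
```

View pics/c15.png

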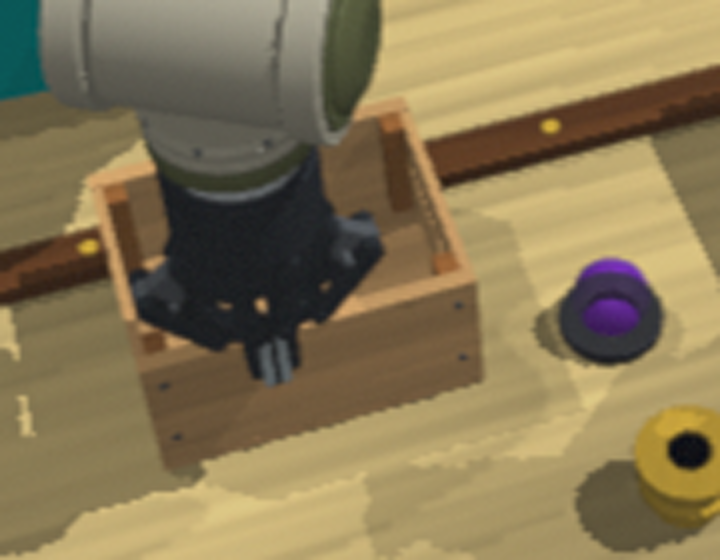

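Request:
carry_out:
  increments:
    - {"claw": 0,"dx": 0,"dy": 0,"dz": 10,"ax": 0,"ay": 0,"az": 0}
    - {"claw": 0,"dx": 4,"dy": 27,"dz": 10,"ax": 0,"ay": 0.015,"az": 0.01}
    - {"claw": 0,"dx": 4,"dy": 27,"dz": 1,"ax": 0,"ay": 0.015,"az": 0.01}
    - {"claw": 0,"dx": -7,"dy": 27,"dz": -4,"ax": 0,"ay": 0.015,"az": 0.01}
    - {"claw": 0,"dx": -18,"dy": 27,"dz": -11,"ax": 0,"ay": 0.015,"az": 0.01}

```text
time: 11.52
tool_pos: [542.1, -169.5, 96.0]
orientation: [0.003, 0.709, -0.002, 0.705]
contact_force: [3.9, 1.2, -1.1]
finger_gap: 0.002
```

```bash
python3 - <<'E'
from h import *
st();p,W=look("scene","16");crop(p,"c16",(200,340),(180,360))
E
```

```text
11.53 tcp [ 542.1 -169.5   96. ] F [ 3.9  1.2 -1.1] gap 0.0 q [-0.51  0.54  1.44 -0.    1.16 -2.07] Rt [[-0.01, 0.01, 1.0], [0.0, 1.0, -0.01], [-1.0, 0.0, -0.01]]
```

View pics/c16.png

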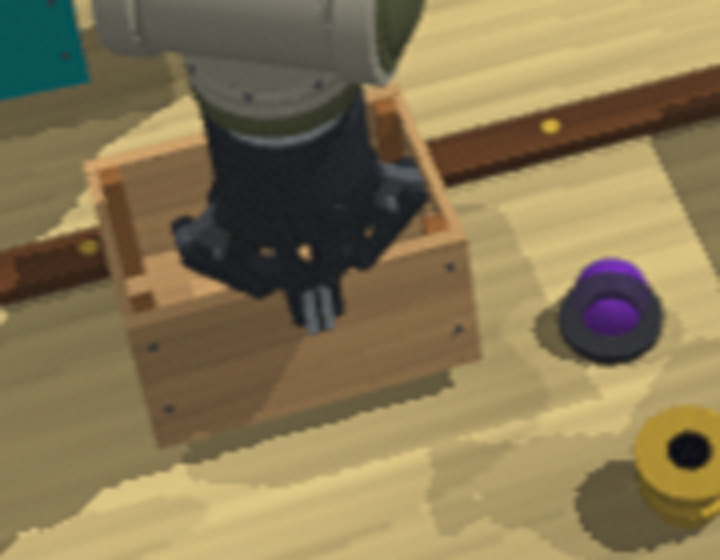

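Request:
carry_out:
  increments:
    - {"claw": 0,"dx": -10,"dy": 0,"dz": -7,"ax": 0,"ay": 0,"az": 0}
    - {"claw": 0,"dx": -20,"dy": 0,"dz": -15,"ax": 0,"ay": 0,"az": 0}
    - {"claw": 0,"dx": -29,"dy": 0,"dz": -25,"ax": 0,"ay": 0,"az": 0}
    - {"claw": 0,"dx": -37,"dy": 0,"dz": -34,"ax": 0,"ay": 0,"az": 0}
    - {"claw": 0,"dx": -44,"dy": 0,"dz": -44,"ax": 0,"ay": 0,"az": 0}

```text
time: 12.2
tool_pos: [497.1, -169.5, 142.0]
orientation: [0.002, 0.709, -0.003, 0.705]
contact_force: [1.3, -0.1, -0.5]
finger_gap: -0.001
```

```bash
python3 - <<'E'
from h import *
st();p,W=look("scene","17");crop(p,"c17",(190,330),(180,360));tilt(W,-250,-210)
E
```

```text
12.2 tcp [ 497.1 -169.5  142. ] F [ 1.3 -0.1 -0.5] gap -0.0 q [-0.55  0.42  1.51 -0.    1.21 -2.12] Rt [[-0.01, 0.01, 1.0], [-0.0, 1.0, -0.01], [-1.0, -0.0, -0.01]]
maxx pts [ 531. -232.   76.] n 877
75 65 [528. 531.]
85 107 [524. 528.]
95 103 [517. 521.]
105 106 [511. 515.]
115 108 [505. 510.]
125 108 [498. 503.]
135 120 [492. 497.]
145 124 [485. 489.]
155 10 [484. 487.]
```

View pics/c17.png

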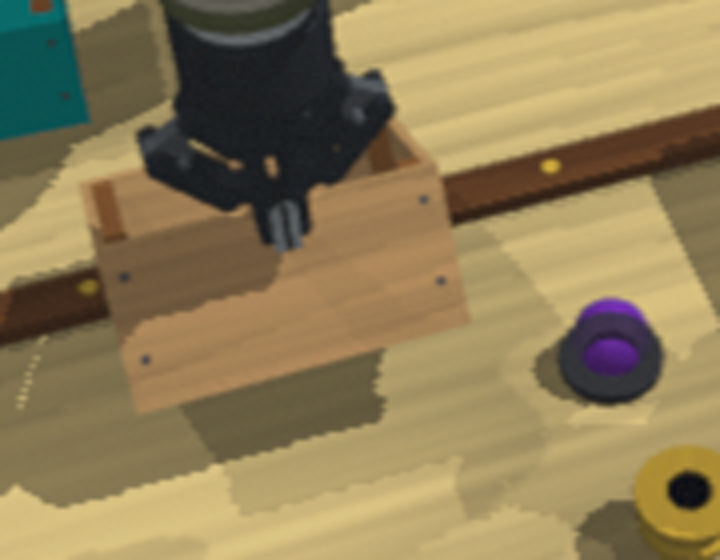

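Request:
carry_out:
  increments:
    - {"claw": 0,"dx": -5,"dy": 0,"dz": -11,"ax": 0,"ay": 0,"az": 0}
    - {"claw": 0,"dx": -9,"dy": 0,"dz": -21,"ax": 0,"ay": 0,"az": 0}
    - {"claw": 0,"dx": -13,"dy": 0,"dz": -31,"ax": 0,"ay": 0,"az": 0}
    - {"claw": 0,"dx": -16,"dy": 0,"dz": -40,"ax": 0,"ay": 0,"az": 0}
    - {"claw": 0,"dx": -18,"dy": 0,"dz": -48,"ax": 0,"ay": 0,"az": 0}

```text
time: 12.88
tool_pos: [448.2, -169.2, 161.8]
orientation: [0.002, 0.708, -0.003, 0.706]
contact_force: [2.6, 0.1, 6.8]
finger_gap: -0.002
```

```bash
python3 - <<'E'
from h import *
st();p,W=look("scene","18");crop(p,"c18",(190,330),(180,360));tilt(W,-250,-210)
E
```

```text
12.88 tcp [ 448.2 -169.2  161.8] F [2.6 0.1 6.8] gap -0.0 q [-0.61  0.33  1.6  -0.    1.22 -2.17] Rt [[-0.0, 0.01, 1.0], [-0.0, 1.0, -0.01], [-1.0, -0.0, -0.0]]
maxx pts [ 504. -229.  115.] n 867
105 5 [498. 502.]
115 114 [499. 503.]
125 160 [488. 496.]
135 145 [475. 482.]
145 175 [462. 470.]
155 152 [448. 455.]
165 114 [437. 443.]
```

View pics/c18.png

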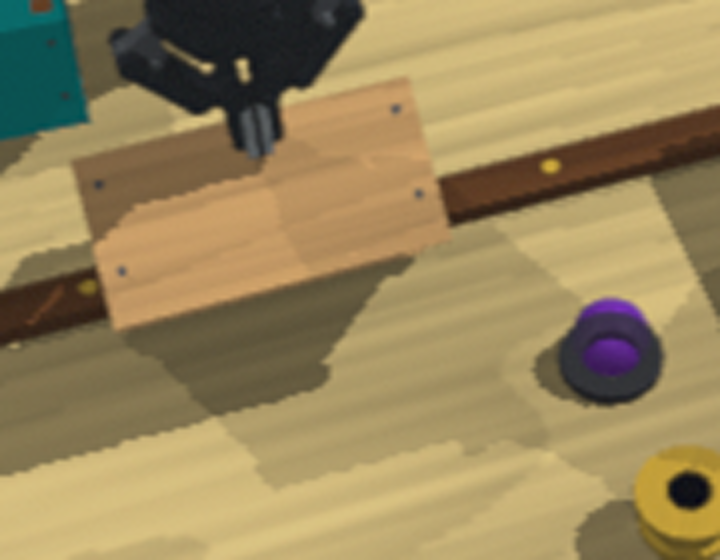

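Request:
carry_out:
  increments:
    - {"claw": 0,"dx": -2,"dy": 0,"dz": -6,"ax": 0,"ay": 0,"az": 0}
    - {"claw": 0,"dx": -3,"dy": 0,"dz": -12,"ax": 0,"ay": 0,"az": 0}
    - {"claw": 0,"dx": -4,"dy": 0,"dz": -17,"ax": 0,"ay": 0,"az": 0}
    - {"claw": 0,"dx": -4,"dy": 0,"dz": -21,"ax": 0,"ay": 0,"az": 0}

```text
time: 13.42
tool_pos: [426.2, -169.0, 166.1]
orientation: [0.002, 0.709, -0.003, 0.706]
contact_force: [1.4, 1.0, 3.9]
finger_gap: -0.0
```

```bash
cat >>h.py <<'E'
def strip(p,name,r,c,f=8):
    i=p[r[0]:r[1],c[0]:c[1],::-1].astype(float);i=np.clip((i-20)*2.2,0,255).astype(np.uint8)
    cv2.imwrite(f"pics/{name}.png",cv2.resize(i,None,fx=f,fy=f,interpolation=cv2.INTER_NEAREST))
E
python3 - <<'E'
from h import *
st();p,W=look("scene","19");strip(p,"c19",(215,285),(195,295));tilt(W,-250,-210)
E
```

```text
13.43 tcp [ 426.2 -169.   166.1] F [1.4 1.  3.9] gap -0.0 q [-0.63  0.29  1.65 -0.    1.21 -2.2 ] Rt [[-0.0, 0.01, 1.0], [-0.0, 1.0, -0.01], [-1.0, -0.0, -0.0]]
maxx pts [ 489. -232.  127.] n 877
75 9 [450. 451.]
115 18 [483. 485.]
125 101 [485. 488.]
135 190 [472. 480.]
145 191 [454. 463.]
155 190 [436. 445.]
165 165 [420. 427.]
175 11 [414. 418.]
```

View pics/c19.png

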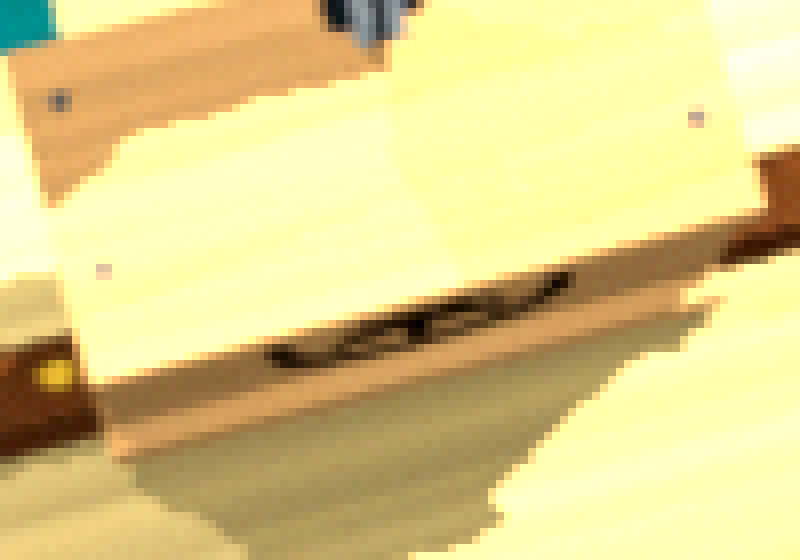

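The stamp's dark ring and rays show clearly under the right crate, so the right crate is the stamped one. I lower it.

Request:
carry_out:
  increments:
    - {"claw": 0,"dx": 1,"dy": 0,"dz": 11,"ax": 0,"ay": 0,"az": 0}
    - {"claw": 0,"dx": 4,"dy": 0,"dz": 22,"ax": 0,"ay": 0,"az": 0}
    - {"claw": 0,"dx": 8,"dy": 0,"dz": 34,"ax": 0,"ay": 0,"az": 0}
    - {"claw": 0,"dx": 13,"dy": 0,"dz": 47,"ax": 0,"ay": 0,"az": 0}
    - {"claw": 0,"dx": 20,"dy": 0,"dz": 61,"ax": 0,"ay": 0,"az": 0}

```text
time: 14.1
tool_pos: [490.5, -169.9, 147.5]
orientation: [0.001, 0.706, -0.004, 0.708]
contact_force: [8.6, 1.9, 16.1]
finger_gap: 0.0
```

```bash
python3 - <<'E'
from h import *
st();p,W=look("scene","20");tilt(W,-250,-210)
E
```

```text
14.1 tcp [ 490.5 -169.9  147.5] F [ 8.6  1.9 16.1] gap 0.0 q [-0.56  0.4   1.52 -0.    1.21 -2.12] Rt [[0.0, 0.01, 1.0], [-0.0, 1.0, -0.01], [-1.0, -0.0, 0.0]]
maxx pts [ 530. -232.   84.] n 881
75 12 [528. 529.]
85 98 [526. 530.]
95 111 [520. 524.]
105 117 [513. 516.]
115 115 [505. 509.]
125 110 [498. 502.]
135 111 [491. 496.]
145 145 [483. 488.]
155 47 [479. 482.]
```

Request:
carry_out:
  increments:
    - {"claw": 0,"dx": 7,"dy": 0,"dz": 11,"ax": 0,"ay": 0,"az": 0}
    - {"claw": 0,"dx": 15,"dy": 0,"dz": 21,"ax": 0,"ay": 0,"az": 0}
    - {"claw": 0,"dx": 23,"dy": 0,"dz": 31,"ax": 0,"ay": 0,"az": 0}
    - {"claw": 0,"dx": 32,"dy": 0,"dz": 40,"ax": 0,"ay": 0,"az": 0}
    - {"claw": 0,"dx": 42,"dy": 0,"dz": 48,"ax": 0,"ay": 0,"az": 0}

```text
time: 14.78
tool_pos: [540.9, -170.5, 104.2]
orientation: [0.001, 0.706, -0.004, 0.709]
contact_force: [4.2, -0.7, 0.3]
finger_gap: -0.0
```

Request:
carry_out:
  increments:
    - {"claw": 0,"dx": 10,"dy": 0,"dz": 6,"ax": 0,"ay": 0,"az": 0}
    - {"claw": 0,"dx": 20,"dy": 0,"dz": 12,"ax": 0,"ay": 0,"az": 0}
    - {"claw": 0,"dx": 30,"dy": 0,"dz": 18,"ax": 0,"ay": 0,"az": 0}
    - {"claw": 0,"dx": 36,"dy": 0,"dz": 26,"ax": 0,"ay": 0,"az": 0}
    - {"claw": 0,"dx": 20,"dy": 0,"dz": 46,"ax": 0,"ay": 0,"az": 0}

```text
time: 15.4
tool_pos: [586.0, -170.5, 82.6]
orientation: [0.002, 0.707, -0.003, 0.707]
contact_force: [0.6, -0.6, 0.2]
finger_gap: 0.004
```

```bash
python3 - <<'E'
from h import *
st();p,W=look("scene","21");crop(p,"c21",(190,330),(180,360));delta((600,-170,200));delta((385,-170,200))
E
```

```text
15.4 tcp [ 586.  -170.5   82.6] F [ 0.6 -0.6  0.2] gap 0.0 q [-0.48  0.62  1.33 -0.    1.19 -2.04] Rt [[-0.0, 0.01, 1.0], [-0.0, 1.0, -0.01], [-1.0, -0.0, -0.0]]
to (600, -170, 200) d [-114.     0.7   11.1] a [-0.007  0.006  0.005]
to (385, -170, 200) d [-115.4   -0.7 -203.9] a [-0.007  0.006  0.005]
```

View pics/c21.png

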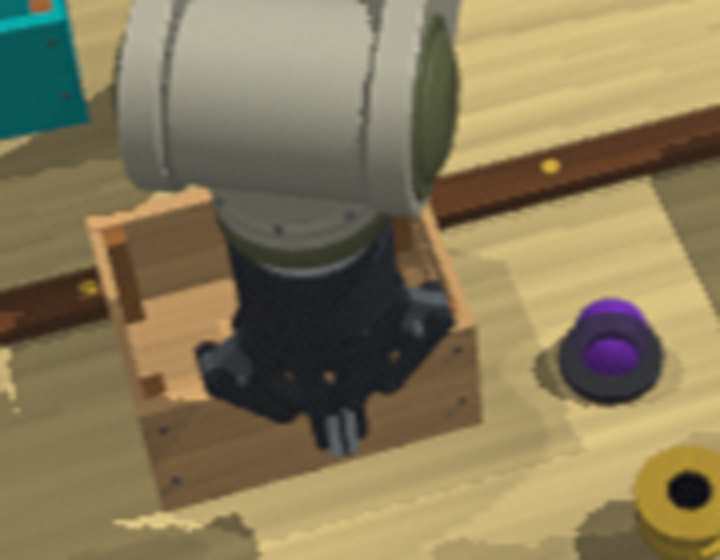

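The right crate is back on its base. Next I go over it to the near side.

Request:
carry_out:
  increments:
    - {"claw": 0,"dx": -55,"dy": 0,"dz": 8,"ax": 0,"ay": 0,"az": 0}
    - {"claw": 0,"dx": -95,"dy": 0,"dz": -20,"ax": -0.007,"ay": 0.006,"az": 0.005}
    - {"claw": 20,"dx": -100,"dy": 0,"dz": -80,"ax": -0.007,"ay": 0.006,"az": 0.005}
    - {"claw": 50,"dx": -100,"dy": 0,"dz": -140,"ax": -0.007,"ay": 0.006,"az": 0.005}
    - {"claw": 85,"dx": -100,"dy": 0,"dz": -195,"ax": -0.007,"ay": 0.006,"az": 0.005}

```text
time: 16.08
tool_pos: [391.8, -168.9, 184.4]
orientation: [-0.0, 0.707, 0.0, 0.707]
contact_force: [-0.2, -0.4, 0.3]
finger_gap: 0.637
```

```bash
python3 - <<'E'
from h import *
st();p,W=look("scene","22");crates(W);p,W=look("top","22");crates(W);delta((372,-170,100),0);delta((372,-170,25),0)
E
```

```text
16.07 tcp [ 391.8 -168.9  184.4] F [-0.2 -0.4  0.3] gap 0.64 q [-0.69  0.21  1.7  -0.    1.23 -2.26] Rt [[-0.0, -0.0, 1.0], [-0.0, 1.0, 0.0], [-1.0, -0.0, -0.0]]
L (1597, array([480.3, 217.6]), array([183.4, 147.7]), 88.63, array([406., 125.,  75.]), array([555., 311.,  94.]), 86.8)
R (1673, array([ 475. , -172.6]), array([180.2, 146.4]), 89.24, array([ 402., -264.,   75.]), array([549., -82.,  94.]), 87.3)
L (982, array([479.4, 218.7]), array([181.6, 141.9]), 89.34, array([408., 127.,  75.]), array([551., 310.,  98.]), 89.1)
R (399, array([ 484.9, -171.6]), array([121.7, 179.9]), 0.04, array([ 424., -262.,   76.]), array([546., -82.,  97.]), 88.8)
to (372, -170, 100) d [ 84.3  -2.1 -17.4] a [-0.001 -0.003 -0.002]
to (372, -170, 25) d [159.3  -2.2 -17.2] a [-0.001 -0.003 -0.002]
```

View pics/scene_22.png

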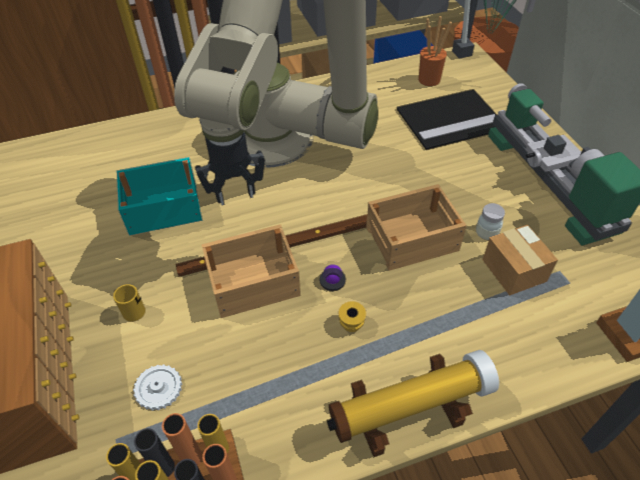

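Request:
carry_out:
  increments:
    - {"claw": 85,"dx": 30,"dy": -2,"dz": -18,"ax": -0.05,"ay": 0,"az": 0}
    - {"claw": 85,"dx": 70,"dy": -2,"dz": -18,"ax": -0.05,"ay": 0,"az": 0}
    - {"claw": 85,"dx": 110,"dy": -2,"dz": -18,"ax": -0.05,"ay": 0,"az": 0}
    - {"claw": 85,"dx": 145,"dy": -2,"dz": -18,"ax": -0.05,"ay": 0,"az": 0}
    - {"claw": 85,"dx": 152,"dy": -2,"dz": -18,"ax": -0.05,"ay": 0,"az": 0}

```text
time: 16.8
tool_pos: [370.7, -169.2, 30.8]
orientation: [-0.016, 0.709, 0.019, 0.705]
contact_force: [0.7, -0.7, -0.1]
finger_gap: 0.994
```

```bash
python3 - <<'E'
from h import *
st();p,W=look("scene","23");crop(p,"c23",(150,330),(170,370));delta((400,-171,32),3);delta((584,-171,32),3)
E
```

```text
16.8 tcp [ 370.7 -169.2   30.8] F [ 0.7 -0.7 -0.1] gap 0.99 q [-0.72  0.44  1.95 -0.    0.75 -2.34] Rt [[-0.01, -0.05, 1.0], [0.0, 1.0, 0.05], [-1.0, 0.0, -0.01]]
to (400, -171, 32) d [-1.  -2.9 28.9] a [-0.004 -0.005 -0.004]
to (584, -171, 32) d [ -1.8 -11.8 212.6] a [-0.004 -0.005 -0.004]
```

View pics/c23.png

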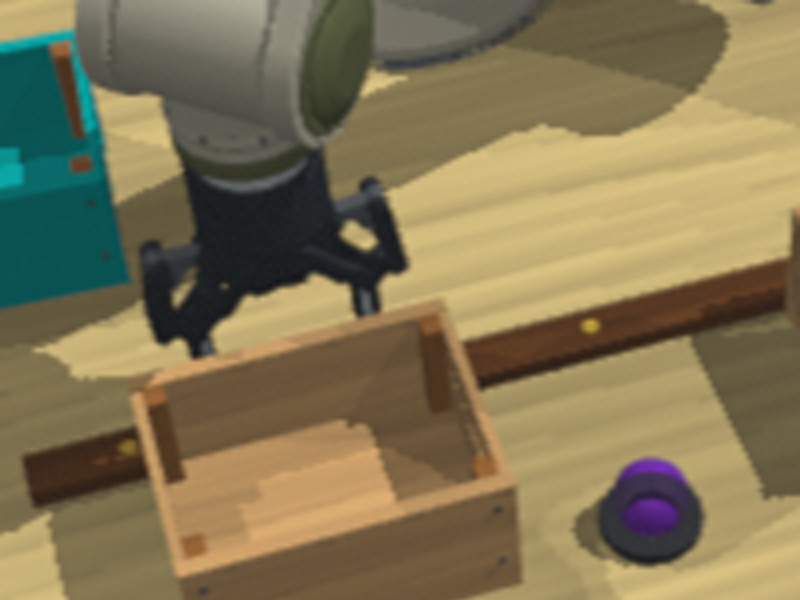

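Request:
carry_out:
  increments:
    - {"claw": 85,"dx": -2,"dy": -1,"dz": 15,"ax": 0,"ay": 0,"az": 0}
    - {"claw": 85,"dx": -2,"dy": -2,"dz": 26,"ax": 0,"ay": 0,"az": 0}
    - {"claw": 85,"dx": -2,"dy": -3,"dz": 42,"ax": 0,"ay": 0,"az": 0}
    - {"claw": 85,"dx": -2,"dy": -4,"dz": 60,"ax": 0,"ay": 0,"az": 0}
    - {"claw": 85,"dx": -2,"dy": -5,"dz": 80,"ax": 0,"ay": 0,"az": 0}

```text
time: 17.48
tool_pos: [451.7, -170.6, 33.7]
orientation: [-0.016, 0.709, 0.018, 0.705]
contact_force: [-3.6, 0.3, 0.2]
finger_gap: 0.994
```

```bash
python3 - <<'E'
from h import *
st();p,W=look("scene","24");crop(p,"c24",(170,350),(170,370));crates(W);p,W=look("top","24");print(rect(W,500,700,-320,-60,75,100));delta((584,-172,32),3)
E
```

```text
17.48 tcp [ 451.7 -170.6   33.7] F [-3.6  0.3  0.2] gap 0.99 q [-0.61  0.52  1.75 -0.    0.88 -2.23] Rt [[-0.0, -0.05, 1.0], [0.0, 1.0, 0.05], [-1.0, 0.0, -0.0]]
L (1590, array([479.1, 218.1]), array([184.1, 146.8]), 89.42, array([405., 126.,  75.]), array([553., 311.,  94.]), 87.0)
R (1994, array([ 526.4, -170.9]), array([167.7, 180.6]), 2.75, array([ 441., -264.,   75.]), array([614., -77., 100.]), 87.8)
(546, array([ 560.2, -169. ]), array([104.3, 182.6]), 4.43, array([ 501., -260.,   75.]), array([615., -77.,  96.]), 88.7)
to (584, -172, 32) d [  1.3  -7.5 130.8] a [-0.003 -0.002 -0.002]
```

View pics/c24.png

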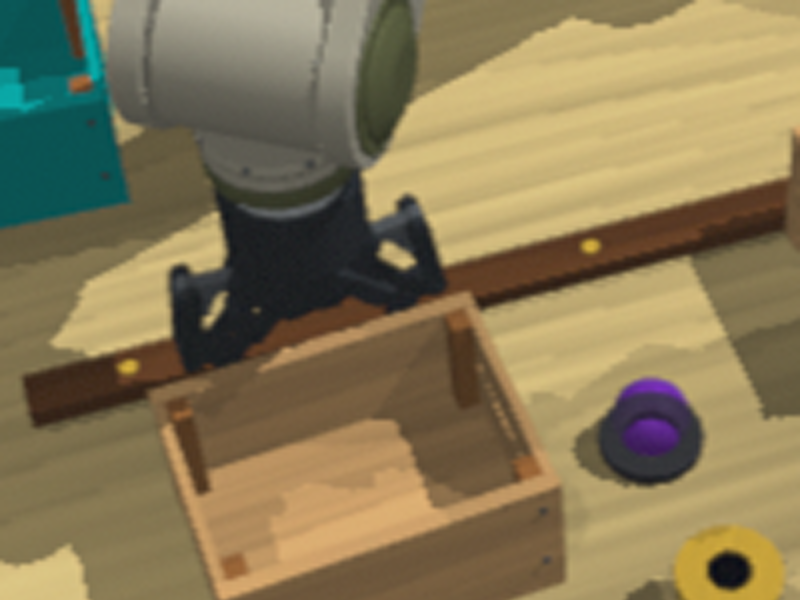

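Request:
carry_out:
  increments:
    - {"claw": 85,"dx": 1,"dy": -2,"dz": 25,"ax": 0,"ay": 0,"az": 0}
    - {"claw": 85,"dx": 1,"dy": -4,"dz": 50,"ax": 0,"ay": 0,"az": 0}
    - {"claw": 85,"dx": 1,"dy": -5,"dz": 75,"ax": 0,"ay": 0,"az": 0}
    - {"claw": 85,"dx": 1,"dy": -6,"dz": 92,"ax": 0,"ay": 0,"az": 0}
    - {"claw": 85,"dx": 1,"dy": -6,"dz": 100,"ax": 0,"ay": 0,"az": 0}

```text
time: 18.2
tool_pos: [553.1, -172.0, 32.7]
orientation: [-0.017, 0.708, 0.018, 0.706]
contact_force: [-3.2, -0.5, 1.8]
finger_gap: 0.996
```

```bash
python3 - <<'E'
from h import *
st();p,W=look("scene","25");crop(p,"c25",(200,400),(170,370));
print(rect(W,500,800,-320,-60,75,100))
p,W=look("top","25");print(rect(W,600,800,-320,-60,75,100))
E
```

```text
18.2 tcp [ 553.1 -172.    32.7] F [-3.2 -0.5  1.8] gap 1.0 q [-0.51  0.64  1.47  0.    1.03 -2.13] Rt [[-0.0, -0.05, 1.0], [0.0, 1.0, 0.05], [-1.0, 0.0, -0.0]]
(2231, array([ 626.1, -172.2]), array([168.9, 180.5]), 2.93, array([ 539., -265.,   75.]), array([714., -79., 100.]), 87.8)
(513, array([ 658., -170.]), array([103.9, 182.1]), 3.76, array([ 601., -261.,   75.]), array([712., -78.,  97.]), 88.6)
```

View pics/c25.png

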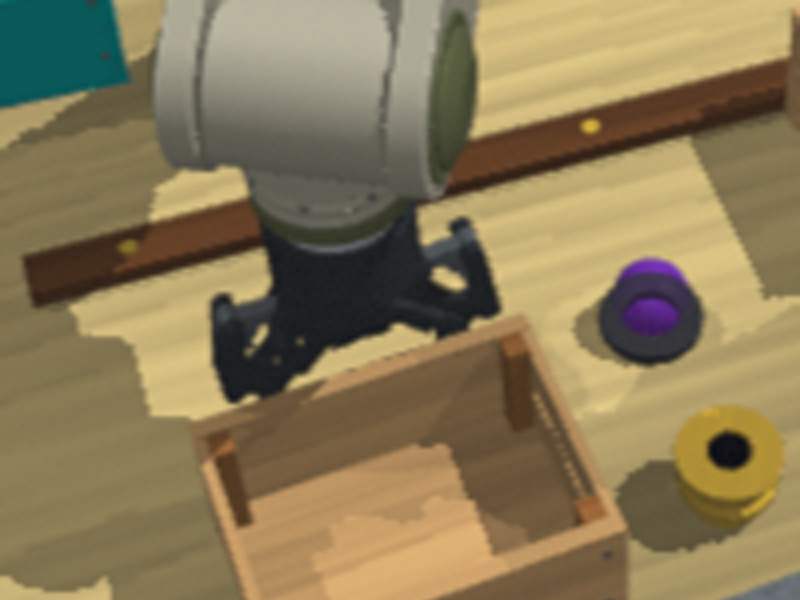

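Request:
carry_out:
  increments:
    - {"claw": 85,"dx": 0,"dy": 0,"dz": 7,"ax": 0,"ay": 0,"az": 0}
    - {"claw": 85,"dx": 0,"dy": -1,"dz": 13,"ax": 0,"ay": 0,"az": 0}
    - {"claw": 85,"dx": 0,"dy": -1,"dz": 19,"ax": 0,"ay": 0,"az": 0}
    - {"claw": 85,"dx": 0,"dy": -1,"dz": 24,"ax": 0,"ay": 0,"az": 0}
    - {"claw": 85,"dx": 0,"dy": -1,"dz": 24,"ax": 0,"ay": 0,"az": 0}

```text
time: 18.92
tool_pos: [578.1, -171.9, 32.6]
orientation: [-0.017, 0.707, 0.018, 0.707]
contact_force: [0.3, 0.5, -0.3]
finger_gap: 0.994
```

Request:
carry_out:
  increments:
    - {"claw": 85,"dx": 0,"dy": 0,"dz": -15,"ax": 0,"ay": 0,"az": 0}
    - {"claw": 85,"dx": 0,"dy": 0,"dz": -45,"ax": 0,"ay": 0,"az": 0}
    - {"claw": 85,"dx": -20,"dy": 0,"dz": -80,"ax": 0,"ay": 0,"az": 0}
    - {"claw": 85,"dx": -80,"dy": 0,"dz": -120,"ax": 0,"ay": 0,"az": 0}
    - {"claw": 85,"dx": -140,"dy": 0,"dz": -170,"ax": 0,"ay": 0,"az": 0}

```text
time: 19.55
tool_pos: [423.5, -179.9, 154.7]
orientation: [-0.018, 0.707, 0.018, 0.707]
contact_force: [0.9, -1.8, -0.3]
finger_gap: 0.991
```

```bash
python3 - <<'E'
from h import *
st();p,W=look("scene","26")
print(rect(W,500,800,-320,-60,75,100));crates(W)
p,W=look("top","26");print(rect(W,560,800,-320,-60,75,100))
E
```

```text
19.55 tcp [ 423.5 -179.9  154.7] F [ 0.9 -1.8 -0.3] gap 0.99 q [-0.66  0.3   1.66  0.    1.17 -2.28] Rt [[0.0, -0.05, 1.0], [0.0, 1.0, 0.05], [-1.0, 0.0, 0.0]]
(2074, array([ 663.5, -171.3]), array([144.6, 180.7]), 2.76, array([ 588., -265.,   75.]), array([739., -79.,  96.]), 87.7)
L (1583, array([480. , 217.4]), array([184.1, 146.7]), 88.72, array([407., 125.,  75.]), array([554., 311.,  94.]), 87.0)
R (893, array([ 616.8, -173.8]), array([ 51.6, 180.7]), 2.02, array([ 588., -265.,   75.]), array([640., -83.,  96.]), 87.5)
(985, array([ 663.6, -171. ]), array([144.8, 181.3]), 2.84, array([ 588., -264.,   75.]), array([737., -78.,  98.]), 88.7)
```

View pics/scene_26.png

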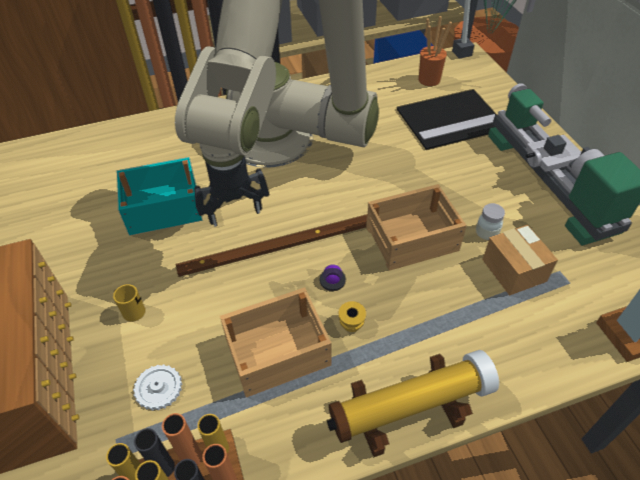

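View pics/top_26.png

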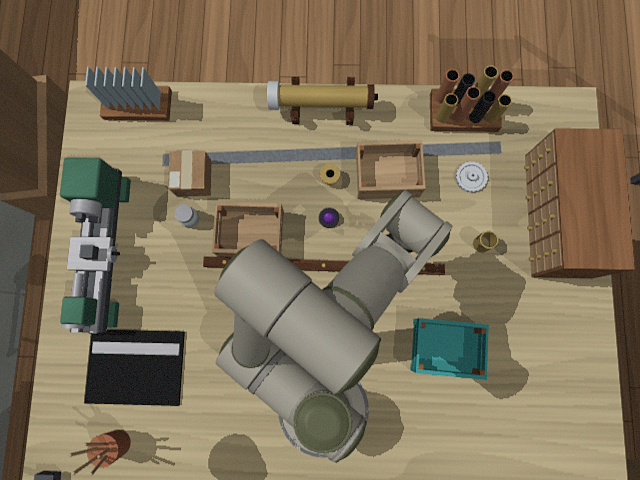

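Both cameras put the stamped crate at (663.5,−171) with yaw 2.8°. Its far edge is then at x≈733.5, against 734.2 for the tape centre line there. The plain crate stands by the stop and the gripper touches nothing, so I hand the job in.

```bash
python3 - <<'E'
from h import *
print(manip.finish_job());st()
E
```

```text
the job is handed in; nothing more can be done
None
the job is handed in; nothing more can be done
```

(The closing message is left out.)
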